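Load the blower-cooled fin rack

ROBOT

A 6-joint arm with a two-finger parallel gripper is mounted at the origin on a cart in front of the work surface, level with it; the furniture and walls round the work are solid. World frame = base frame: x ahead of the robot, y to its left, z up, the work surface at z = 0. Lengths are in m, angles in rad, forces in N, time in s.
With the tool pointing down it reaches from about 0.425 to 0.95 m from the base axis. Payload 3.5 kg.
Tool frame: the origin (TCP) lies between the finger pads; the fingertips stand 25 mm ahead of it and the grasp point (between the pads) lies 6 mm ahead of it (ctrl.finger_overhang is the distance from the TCP to the fingertips, in m); x points along the fingers, y is the direction in which the jaws open and shut, and the axes are right-handed (so a half turn about x gives the same grasp; the last joint's range is limited). The gripper opens to 85 mm and grips with 20 to 120 N. Pads are 22 mm wide; open, the fingers measure 114 mm over their backs; the gripper's body (76 mm by 85 mm) begins 54 mm behind the grasp point. The pads swing forward as they close: fully open they stand 13 mm farther back than shut.
Start: joints at [1.072, 0.286, 1.577, -0, 1.279, -0.15], TCP at [0.231, 0.634, 0.229] pointing down, gripper open.
Joint ranges: [-2.77, 2.77], [-0.9, 2.22], [0.21, 2.48], [-1.53, 4.67], [0.24, 2.81], [-2.84, 2.84]. Speed limits (rad/s): [2.79, 2.79, 3.14, 3.14, 3.14, 3.14].

INTERFACE

Orientations are given as a unit quaternion [x, y, z, w].
In Python, from plant import ctrl gives the robot as it stands.
- The arm moves only by the tool play_rows, never from a script. Its argument "targets" is a list of rows, each an object with "delta_pos": the shift along the world's x, y, z normalised to -1 to 1, where 1 is 1000 mm, a list of three; "delta_rot": the turn, a rotation vector about the world's x, y, z normalised to -1 to 1, where 1 is pi rad, a list of three; "claw": the finger opening in mm, from 0 to 85.4. In form: [{"delta_pos": [tx, ty, tz], "delta_rot": [wx, wy, wz], "claw": claw}, ...]. A call has 1 to 20 rows; each row is the pose to reach, as a shift and turn from the pose measured when the call began, turning the shorter way round; what a row does not reach only later rows make up. A row lasts 1/12 s, in which the tool goes at most 41.7 mm and 7.16 degrees, less where a joint would pass 70% of its speed; a pose out of reach is approached as far as the arm can. A call with a number of a shift or a turn outside -1 to 1 is refused whole. A call with a gripper value outside its range is refused whole. The fingers move at their own pace and stop on an object; "newtons" is the grip in N (left out, the last holds). Time passes only in rows, so rows that repeat a pose let the fingers close. It gives the time, the measured TCP pose, the force and the opening at its end, in the units of the state.
- ctrl.get_state(): the state, without advancing time (a new reading comes with each control period).
- ctrl.read_camera(name): name is "scene" or "top" or "wrist"; returns the picture (420x560x3 uint8, blue, green, red); there is no depth.
- ctrl.calibration(name): a dict with "fx", "fy", "cx", "cy" (pixels), "camera_from_world" (4x4, takes a point from world to camera coordinates). Camera axes: x right, y down, z forward; pixel columns grow to the right and rows downward; lengths in m; the calibration is good to about 2 mm. A picture is of the moment at which its call begins: read the wrist's pose just before it. calibration takes no time and is no camera call; for the wrist camera it gives the pose at the moment of the call.
- ctrl.sign_off(): hands the job in, once; it reports no verdict.
The state is a dict: "time": time; "qpos": joint angles; "dq": joint speeds; "joint_efforts": joint torques, N m; "eef_pos": TCP position; "tcp_rot": TCP orientation; "contact_force": force on the tool from outside, world axes, zero at the start; "wrist_torque": the same for the moment, N m; "opening": opening from 0.0 (shut) to 1.0 (fully open).
Only numpy, scipy, OpenCV 4.12 (cv2) and the standard library are available. Lean on these libraries where they do the work, as an engineer would, in place of code of your own. Each camera call takes 0.05 s, during which the arm holds its last target. There are 200 camera calls.

TASK

First clear the cooling base: take the wire basket off its fins and hang it by its handle on the two-pronged hook. Then set every finned sample carrier on the cooling base, all three of its fins fully down between the base's fins and not overhanging at either end of them. When all carriers are in, start the blower by pushing the switch lever over to its far end.

Things in the scene. Friction and masses are not known exactly. Their poses are not given: they have to be found in the camera images.
- cooling_base: Fixed aluminium heat sink, 140 (x) x 324 (y) x 36 mm; origin at the centre of its underside (height 0), yaw varies. 10 mm plate with 13 upright fins along its x, 9 mm thick, 140 mm long, rounded tops 36 mm up, at y = -156, -130 .. +156 mm; the 12 gaps, 17 mm wide, centre on y = -143, -117 .. +143. A 60 mm high grey blower box spans its +x end (x = 80 to 120 mm).
- carrier_a: Finned aluminium carrier, 0.2-0.4 kg; three or four alike are present. Plate 100 (x) x 68 (y) mm, z = 24 to 32 mm; under it three fins along x, 9 mm thick, 100 mm long, rounded lower edges, at y = -26, 0, +26 mm. Origin at the centre of the fins' lower edges. Centred on top a grey grip block 40 (x) x 20 (y) mm, z = 32 to 64 mm.
- carrier_b: Like carrier_a. Fully in, a carrier's plate rests on the base's fin tops, origin 12 mm above the base's underside; it lies along the base's x, either way round, its y on the centre of a gap (side play 4 mm each way). Standing on top of the fins its origin is 36 mm up.
- carrier_c: Like carrier_a. All start standing on the table on their fins. Any gaps will do; 78 mm from carrier to carrier leaves room for the fingers.
- carrier_d: Like carrier_a.
- basket: Wire basket, 80 (x) x 130 (y) x 45 mm with a rigid bail handle over it, 0.2 kg; origin at the centre of its underside. At the start it stands on the fins of the cooling base (origin 36 mm up).
- basket_handle (a point): Middle of the straight top bar of the basket's handle, 116 mm above the basket's underside. The bar runs along the basket's y, 110 mm long and 8 mm thick; its middle 34 mm carry a black sleeve 14 mm thick to grip.
- hook_stand: Fixed stand with a forked hook; origin at the centre of the underside of its 100 x 120 x 12 mm foot, yaw varies. An 18 mm post carries a crossbar at 205 mm and two level prongs, 8 mm thick, that reach along the stand's -x at y = -34 and +34 mm (60 mm free between) and turn up at x = -90 mm to tips 227 mm high at x = -102 mm. Nothing of it is higher.
- hook_seat (a point): Where the middle of the handle's bar comes to rest: midway between the prongs, 65 mm from the post along the stand's -x, 213 mm up; axes as the stand's. The bar lies across both prongs, along the stand's y, anywhere between post and upturned tips; the sleeve is between the prongs.
- fan_switch_base: Fixed grey switch box, 70 (x) x 50 (y) x 25 mm; origin at the centre of its underside, yaw varies. The lever swings in its x-z plane.
- fan_switch (a joint): Angle of the switch lever, rad: 0 leans 29 degrees towards the box's -x (off), 1.0 leans as far to its +x (on). Stays where left; about 1 N at the knob moves it.
- fan_switch_tip (a point): Centre of the lever's black ball knob, 26 mm in diameter, 80 mm from the hinge, which lies 22 mm above the table over the middle of the switch box.

How it is judged:
On the way, in this order (a step that is already met when the one before it is completed fails the run):
1. the basket hangs by its handle on the hook, let go (x of basket_handle in the frame of hook_seat between -0.03 and 0.05 m and y of basket_handle in the frame of hook_seat between -0.028 and 0.028 m and z of basket_handle in the frame of hook_seat between -0.012 and 0.012 m and angle between basket's own z axis and vertical below 0.3 rad and contact force between basket and hook_stand above 0.5 N and contact force between basket and the fingers below 0.05 N and linear speed of basket below 0.08 m/s), for 0.2 s.
2. every carrier is down between the fins of the base, let go (z of carrier_a in the frame of cooling_base between 0.005 and 0.017 m and x of carrier_a in the frame of cooling_base between -0.025 and 0.025 m and y of carrier_a in the frame of cooling_base between -0.123 and 0.123 m and angle between each of carrier_a, carrier_b, carrier_c, carrier_d's own z axis and vertical below 0.08 rad and angle between the x axis of each of carrier_a, carrier_b, carrier_c, carrier_d and the x axis of cooling_base, either way round below 0.15 rad and linear speed of each of carrier_a, carrier_b, carrier_c, carrier_d below 0.05 m/s and z of carrier_b in the frame of cooling_base between 0.005 and 0.017 m and x of carrier_b in the frame of cooling_base between -0.025 and 0.025 m and y of carrier_b in the frame of cooling_base between -0.123 and 0.123 m and z of carrier_c in the frame of cooling_base between 0.005 and 0.017 m and x of carrier_c in the frame of cooling_base between -0.025 and 0.025 m and y of carrier_c in the frame of cooling_base between -0.123 and 0.123 m and z of carrier_d in the frame of cooling_base between 0.005 and 0.017 m and x of carrier_d in the frame of cooling_base between -0.025 and 0.025 m and y of carrier_d in the frame of cooling_base between -0.123 and 0.123 m and contact force between each of carrier_a, carrier_b, carrier_c, carrier_d and the fingers below 0.05 N), for 0.2 s.
3. the switch lever is thrown to the on side (value of joint fan_switch above 0.85 rad), for 0.2 s.
At the end, for the whole second after the job is handed in: Basket hanging by its bar on both prongs (middle within 28 mm, height within 12 mm, tilt under 0.3 rad); every carrier fully between the fins (origin 5 to 17 mm above the base's underside, level, within 25 mm of mid-length); lever past 0.85 rad; all at rest and let go (all of step 1 and all of step 2 and value of joint fan_switch above 0.85 rad); the robot touches nothing.
It fails at once if the basket is tipped over or spilled on its side (angle between basket's own z axis and vertical above 1.2 rad).
Of carrier_a, carrier_b, carrier_c, carrier_d only 3 to 4 are there at a start; the rules pass over those that are not, and their reading is None.
At some moment in a run one of carrier_a, carrier_b, carrier_c, carrier_d may be knocked a few centimetres aside while the robot is not near it.
It also fails if it takes over 210 s, if anything falls off the work surface, if the arm or the gripper's body presses on something with over 40 N, if the wrist force passes 120 N, or if a joint passes its speed limit or range.

## Working session

There is one attempt and no reset: what is moved stays moved. The work goes in short steps, Python scripts to look and compute and a tool call to move; the robot and the scene stay as the last step left them, time stands still between calls to the robot, and variables do not carry over. Pictures are saved under pics/ and viewed, about 12 in all and at most 16, crops included, and the job is handed in when it is done.

Besides the shell and the picture viewer there is one more tool, called after ">>>" by a JSON object that holds its "api" and its "payload". play_rows: Moves the arm, as the interface text tells. Its arguments: {"type":"object","properties":{"targets":{"type":"array"},"newtons":{"type":"number"}},"required":["targets"]}

```bash
mkdir -p pics; ls
cat > h.py <<'E'
import numpy as np, cv2
from plant import ctrl
from scipy.spatial.transform import Rotation as R
def snap(n,f):
    c=ctrl.calibration(n); im=ctrl.read_camera(n); cv2.imwrite('pics/'+f,im); return im,c
def ray(c,u,v,z):
    T=np.array(c['camera_from_world']); Ri=T[:3,:3].T; o=-Ri@T[:3,3]
    d=Ri@np.array([(u-c['cx'])/c['fx'],(v-c['cy'])/c['fy'],1]); return o+d*(z-o[2])/d[2]
def proj(c,p):
    T=np.array(c['camera_from_world']); q=T[:3,:3]@np.array(p)+T[:3,3]
    return np.array([c['fx']*q[0]/q[2]+c['cx'],c['fy']*q[1]/q[2]+c['cy']])
E
python3 - <<'E'
from h import *
a,c=snap('top','top0.png'); b,d=snap('scene','sc0.png')
for x in (c,d):
    T=np.array(x['camera_from_world']); print(x['fx'],x['cx'],x['cy'],-T[:3,:3].T@T[:3,3],T[:3,:3].round(3).tolist())
s=ctrl.get_state(); print(s)
print(R.from_quat(s['tcp_rot']).as_matrix().round(3))
E
```

```text
pics
398.6608636297578 271.0037552720719 208.37117675145663 [0.37534215 0.02439494 1.30625517] [[-0.007, -1.0, 0.008], [-0.984, 0.005, -0.175], [0.175, -0.009, -0.984]]
408.68446550293305 279.34667942013635 200.97833702958528 [-0.27970632 -0.61331734  0.80143401] [[0.606, -0.796, -0.011], [-0.416, -0.305, -0.857], [0.678, 0.524, -0.516]]
{'time': 0.1, 'qpos': array([ 1.07198218e+00,  2.87142154e-01,  1.57803491e+00,  2.90352084e-05,
        1.27860809e+00, -1.50046413e-01]), 'dq': array([-4.51409246e-06, -2.09646327e-03, -3.18700099e-03, -5.59411891e-04,
       -8.36689600e-04, -1.12746179e-04]), 'joint_efforts': array([-1.31637039e-04, -4.07291257e+01, -2.93705070e+01, -2.04598273e-04,
        3.30904986e-03,  1.78146564e-06]), 'eef_pos': array([0.23037879, 0.63382953, 0.22803978]), 'tcp_rot': array([ 0.12195526,  0.69663801, -0.12341845,  0.69612519]), 'contact_force': array([ 0.31549047, -0.08332218,  0.04517284]), 'wrist_torque': array([ 0.01832612, -0.02422785, -0.04661679]), 'opening': 1.001235050889795}
[[-0.001  0.342  0.94 ]
 [-0.002  0.94  -0.342]
 [-1.    -0.002 -0.   ]]
```

View pics/top0.png

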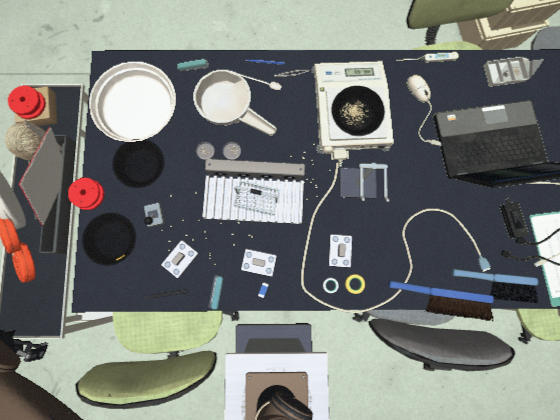

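View pics/sc0.png

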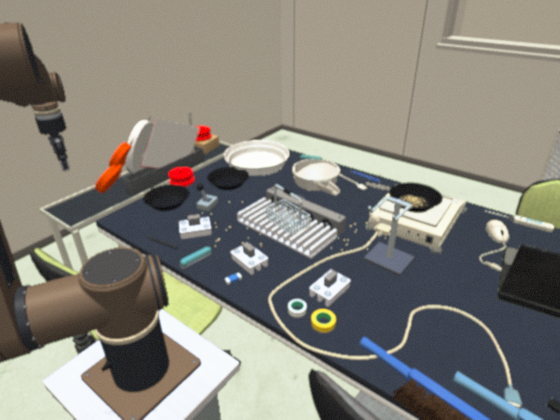

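The top view shows the base at about (253,195) with the basket on it. Three carriers stand at (179,258), (260,262) and (341,250), the hook stand is at (362,182) and the switch at (152,214). I'll enlarge the crop to get accurate pixels.

Run:
```python
from h import *
im=cv2.imread('pics/top0.png')[135:285,130:400]; cv2.imwrite('pics/c1.png',cv2.resize(im,None,fx=2.96,fy=2.96,interpolation=cv2.INTER_CUBIC))
```

```text
(no output)
```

View pics/c1.png

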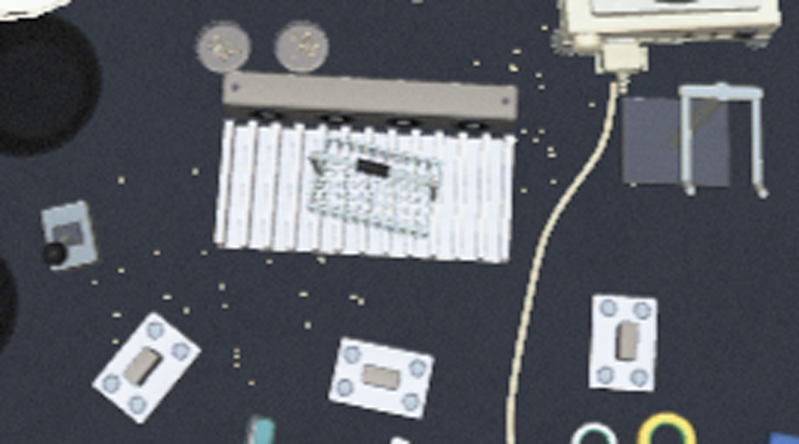

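The crop shows the prongs pointing down the image (world -x), the sleeve at (373,167) and the knob at (54,253), on the robot's side of its box.

Run:
```python
from h import *
c=ctrl.calibration('top')
def P(u,v,z): return ray(c,u/2.96+130-.3,v/2.96+135-.3,z)[:2]
def show(n,L,z):
    p=[P(u,v,z) for u,v in L]; print(n,np.round(p,4).tolist(),'mean',np.mean(p,0).round(4)); return p
b=show('base FL BL FR BR',[(216,247),(228,122),(508,262),(514,137)],.036)
print('basex',np.degrees(np.arctan2(*(b[1]-b[0])[::-1])),np.degrees(np.arctan2(*(b[3]-b[2])[::-1])),'ydir',np.degrees(np.arctan2(*(b[0]-b[2])[::-1])),np.linalg.norm(b[1]-b[0]),np.linalg.norm(b[0]-b[2]))
s=show('sleeve',[(358,161),(388,173)],.152); e=show('bar',[(318,154),(436,187)],.150)
for n,L in dict(A=[(154,313),(200,350),(140,422),(93,382)],B=[(343,338),(434,353),(422,417),(330,400)],C=[(594,295),(657,297),(654,391),(590,388)]).items():
    p=show(n,L,.032); d=[p[(i+1)%4]-p[i] for i in range(4)]
    print([(round(float(np.linalg.norm(q)),3),round(float(np.degrees(np.arctan2(q[1],q[0]))),1)) for q in d])
show('blocks',[(143,366),(381,376),(627,341)],.064)
show('crossbar',[(685,90),(757,92)],.209); show('tips',[(690,190),(763,191)],.222)
show('foot',[(625,96),(728,98),(730,186),(622,182)],.012)
show('sw',[(42,210),(85,202),(98,258),(55,270)],.025); show('knob',[(54,253)],.092)
```

```text
base FL BL FR BR [[0.5709, 0.2328], [0.7109, 0.2228], [0.5526, -0.0845], [0.6923, -0.094]] mean [0.6317 0.0693]
basex -4.0969031556820985 -3.8792416643132315 ydir 86.7050899681147 0.14038343846667556 0.3178508847926483
sleeve [[0.6394, 0.0737], [0.6269, 0.0437]] mean [0.6331 0.0587]
bar [[0.6472, 0.114], [0.6128, -0.0042]] mean [0.63   0.0549]
A [[0.4998, 0.2986], [0.4597, 0.248], [0.3839, 0.3097], [0.4264, 0.3613]] mean [0.4425 0.3044]
[(0.065, -128.4), (0.098, 140.9), (0.067, 50.5), (0.097, -40.5)]
B [[0.4716, 0.0946], [0.4549, -0.0033], [0.3871, 0.0101], [0.4057, 0.1082]] mean [0.4298 0.0524]
[(0.099, -99.7), (0.069, 168.8), (0.1, 79.3), (0.067, -11.6)]
C [[0.5165, -0.1776], [0.5139, -0.246], [0.4129, -0.2385], [0.4166, -0.17]] mean [ 0.465 -0.208]
[(0.068, -92.2), (0.101, 175.8), (0.069, 87.0), (0.1, -4.3)]
blocks [[0.4413, 0.3014], [0.4294, 0.053], [0.4642, -0.2056]] mean [0.445  0.0496]
crossbar [[0.695, -0.244], [0.6926, -0.3135]] mean [ 0.6938 -0.2788]
tips [[0.5939, -0.241], [0.5926, -0.3096]] mean [ 0.5932 -0.2753]
foot [[0.7456, -0.2235], [0.7427, -0.3407], [0.6406, -0.3376], [0.6458, -0.2164]] mean [ 0.6937 -0.2795]
sw [[0.6149, 0.4269], [0.6236, 0.3801], [0.5611, 0.3632], [0.5482, 0.4095]] mean [0.5869 0.3949]
knob [[0.5569, 0.3912]] mean [0.5569 0.3912]
```

>>> {"api": "play_rows", "payload": {"targets": [{"delta_pos": [0.402, -0.577, 0.05], "delta_rot": [0, 0, -0.48], "claw": 60}, {"delta_pos": [0.402, -0.577, 0.05], "delta_rot": [0, 0, -0.48], "claw": 60}, {"delta_pos": [0.402, -0.577, 0.05], "delta_rot": [0, 0, -0.48], "claw": 60}, {"delta_pos": [0.402, -0.577, 0.05], "delta_rot": [0, 0, -0.48], "claw": 60}, {"delta_pos": [0.402, -0.577, 0.05], "delta_rot": [0, 0, -0.48], "claw": 60}, {"delta_pos": [0.402, -0.577, 0.05], "delta_rot": [0, 0, -0.48], "claw": 60}, {"delta_pos": [0.402, -0.577, 0.05], "delta_rot": [0, 0, -0.48], "claw": 60}, {"delta_pos": [0.402, -0.577, 0.05], "delta_rot": [0, 0, -0.48], "claw": 60}, {"delta_pos": [0.402, -0.577, 0.05], "delta_rot": [0, 0, -0.48], "claw": 60}, {"delta_pos": [0.402, -0.577, 0.05], "delta_rot": [0, 0, -0.48], "claw": 60}, {"delta_pos": [0.402, -0.577, 0.05], "delta_rot": [0, 0, -0.48], "claw": 60}, {"delta_pos": [0.402, -0.577, 0.05], "delta_rot": [0, 0, -0.48], "claw": 60}, {"delta_pos": [0.402, -0.577, 0.05], "delta_rot": [0, 0, -0.48], "claw": 60}, {"delta_pos": [0.402, -0.577, 0.05], "delta_rot": [0, 0, -0.48], "claw": 60}, {"delta_pos": [0.402, -0.577, 0.05], "delta_rot": [0, 0, -0.48], "claw": 60}, {"delta_pos": [0.402, -0.577, 0.05], "delta_rot": [0, 0, -0.48], "claw": 60}, {"delta_pos": [0.402, -0.577, 0.05], "delta_rot": [0, 0, -0.48], "claw": 60}, {"delta_pos": [0.402, -0.577, 0.05], "delta_rot": [0, 0, -0.48], "claw": 60}, {"delta_pos": [0.402, -0.577, 0.05], "delta_rot": [0, 0, -0.48], "claw": 60}, {"delta_pos": [0.402, -0.577, 0.05], "delta_rot": [0, 0, -0.48], "claw": 60}]}}

```text
time: 1.77
eef_pos: [0.6318, 0.057, 0.2772]
tcp_rot: [-0.565, -0.425, 0.567, -0.422]
contact_force: [0.0, 1.0, -0.1]
opening: 0.704
```

```bash
cat >> h.py <<'E'
def st():
    s=ctrl.get_state(); M=R.from_quat(s['tcp_rot']).as_matrix()
    print('t',round(s['time'],2),'pos',s['eef_pos'].round(4),'yaw y',round(np.degrees(np.arctan2(M[1,1],M[0,1])),2),'xdir',M[:,0].round(3),'F',s['contact_force'].round(1),'open',round(s['opening']*85.4,1)); return s
E
python3 - <<'E'
from h import *
st(); im,c=snap('wrist','w1.png')
for p in ([.6331,.0587,.152],[.632,.057,.152]): print(proj(c,p))
E
```

```text
t 1.77 pos [0.6318 0.057  0.2772] yaw y -16.41 xdir [-0.004  0.002 -1.   ] F [ 0.   1.  -0.1] open 60.1
[281.39631995 193.52571148]
[280.66914709 195.87254789]
```

View pics/w1.png

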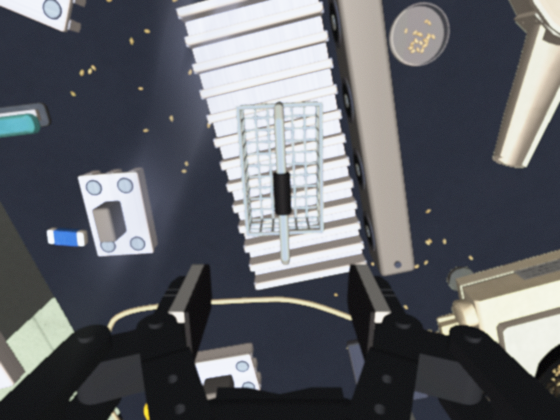

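The sleeve is at (282,193), matching the prediction of (281,194). The bar runs from (279,103) to (285,262).

Run:
```python
from h import *
c=ctrl.calibration('wrist')
a,b,s=[ray(c,u,v,.152) for u,v in((279,106),(285,260),(282.3,193))]
print(a,b,s,np.linalg.norm(a-b),np.degrees(np.arctan2(*(a-b)[1::-1])))
```

```text
[0.64993562 0.12405061 0.152     ] [0.61944577 0.0023185  0.152     ] [0.6337034  0.05953499 0.152     ] 0.1254923806741685 75.9385872242919
```

>>> {"api": "play_rows", "payload": {"targets": [{"delta_pos": [0.002, 0.002, -0.04], "delta_rot": [0, 0, 0.013], "claw": 60}, {"delta_pos": [0.002, 0.002, -0.07], "delta_rot": [0, 0, 0.013], "claw": 60}, {"delta_pos": [0.002, 0.002, -0.1], "delta_rot": [0, 0, 0.013], "claw": 60}, {"delta_pos": [0.002, 0.002, -0.119], "delta_rot": [0, 0, 0.013], "claw": 60}, {"delta_pos": [0.002, 0.002, -0.119], "delta_rot": [0, 0, 0.013], "claw": 60}, {"delta_pos": [0.002, 0.002, -0.119], "delta_rot": [0, 0, 0.013], "claw": 60}, {"delta_pos": [0.002, 0.002, -0.119], "delta_rot": [0, 0, 0.013], "claw": 8}, {"delta_pos": [0.002, 0.002, -0.119], "delta_rot": [0, 0, 0.013], "claw": 8}, {"delta_pos": [0.002, 0.002, -0.119], "delta_rot": [0, 0, 0.013], "claw": 8}, {"delta_pos": [0.002, 0.002, -0.119], "delta_rot": [0, 0, 0.013], "claw": 8}, {"delta_pos": [0.002, 0.002, -0.119], "delta_rot": [0, 0, 0.013], "claw": 8}, {"delta_pos": [0.002, 0.002, -0.119], "delta_rot": [0, 0, 0.013], "claw": 8}, {"delta_pos": [0.002, 0.002, -0.119], "delta_rot": [0, 0, 0.013], "claw": 8}, {"delta_pos": [0.002, 0.002, -0.119], "delta_rot": [0, 0, 0.013], "claw": 8}], "newtons": 50}}

```text
time: 2.98
eef_pos: [0.6336, 0.0596, 0.1584]
tcp_rot: [-0.557, -0.436, 0.558, -0.434]
contact_force: [-0.1, 0.1, 1.0]
opening: 0.094
```

>>> {"api": "play_rows", "payload": {"targets": [{"delta_pos": [0, 0, 0], "delta_rot": [0, 0, 0], "claw": 0}, {"delta_pos": [0, 0, 0], "delta_rot": [0, 0, 0], "claw": 0}, {"delta_pos": [0, 0, 0], "delta_rot": [0, 0, 0], "claw": 0}, {"delta_pos": [0, 0, 0], "delta_rot": [0, 0, 0], "claw": 0}]}}

```text
time: 3.32
eef_pos: [0.6336, 0.0596, 0.1583]
tcp_rot: [-0.557, -0.436, 0.558, -0.434]
contact_force: [0.7, 0.1, 0.1]
opening: 0.004
```

Run:
```python
from h import *
st(); im,c=snap('wrist','w2.png'); print(proj(c,[.6335,.0592,.152]))
```

```text
t 3.32 pos [0.6336 0.0596 0.1583] yaw y -14.01 xdir [-0.004  0.001 -1.   ] F [0.7 0.1 0.1] open 0.4
[280.55800473 268.09699698]
```

View pics/w2.png

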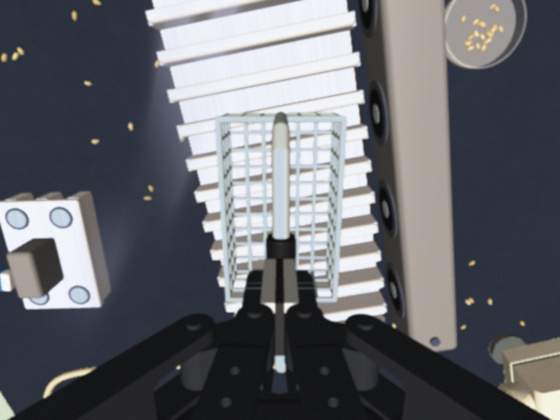

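Run:
```python
from h import *
c=ctrl.calibration('wrist'); T=np.array(c['camera_from_world']); print(c['fx'],c['cx'],c['cy'],'cam',-T[:3,:3].T@T[:3,3],T[2,:3].round(2),ctrl.finger_overhang)
M=R.from_quat(ctrl.get_state()['tcp_rot']).as_matrix(); t=M[:,0]
tip=ctrl.get_state()['eef_pos']+.025*t; print('tip',tip,proj(c,tip),'tcp',proj(c,ctrl.get_state()['eef_pos']))
bd=np.array([np.cos(np.radians(76)),np.sin(np.radians(76)),0])
for z in(.11,.12,.13,.14,.152):
  p=np.array([.6335,.0592,z]); print(z,[proj(c,p+k*bd).round(0).tolist() for k in(-.055,-.017,0,.017,.055)])
w=cv2.imread('pics/w2.png')[90:400,180:380]; s=cv2.imread('pics/sc0.png')[180:260,230:350]
cv2.imwrite('pics/c2.png',np.hstack([cv2.resize(w,(387,600)),cv2.resize(s,(400,600))]))
```

```text
355.33603293225434 279.15496421497977 206.2199465353154 cam [0.65302649 0.13816725 0.30381899] [-0.08 -0.3  -0.95] 0.025
tip [0.63350965 0.05962534 0.13335494] [280.3464987  250.43093432] tcp [280.56393108 273.92927108]
0.11 [[280.0, 314.0], [280.0, 260.0], [280.0, 234.0], [281.0, 207.0], [281.0, 140.0]]
0.12 [[280.0, 323.0], [280.0, 268.0], [281.0, 241.0], [281.0, 212.0], [281.0, 143.0]]
0.13 [[280.0, 334.0], [281.0, 277.0], [281.0, 248.0], [281.0, 219.0], [281.0, 146.0]]
0.14 [[280.0, 346.0], [281.0, 286.0], [281.0, 257.0], [281.0, 226.0], [281.0, 149.0]]
0.152 [[280.0, 362.0], [281.0, 299.0], [281.0, 268.0], [281.0, 235.0], [281.0, 153.0]]
```

View pics/c2.png

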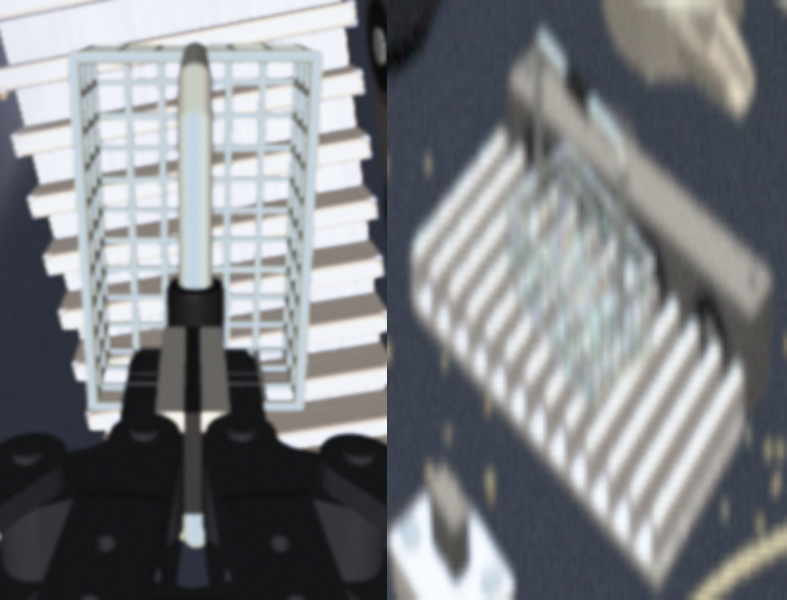

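The sleeve's far end is at v=235, where a height of 0.152 puts it. The shut fingers appear in front of it, ending at v≈258, so they closed above the sleeve. I'll open, go 18 mm deeper and close again.

>>> {"api": "play_rows", "payload": {"targets": [{"delta_pos": [0, 0, 0.01], "delta_rot": [0, 0, 0], "claw": 60}, {"delta_pos": [0, 0, 0.01], "delta_rot": [0, 0, 0], "claw": 60}, {"delta_pos": [0, 0, 0.01], "delta_rot": [0, 0, 0], "claw": 60}, {"delta_pos": [0, 0, 0.01], "delta_rot": [0, 0, 0], "claw": 60}, {"delta_pos": [0, 0, 0.01], "delta_rot": [0, 0, 0], "claw": 60}, {"delta_pos": [0, 0, -0.018], "delta_rot": [0, 0, 0], "claw": 60}, {"delta_pos": [0, 0, -0.018], "delta_rot": [0, 0, 0], "claw": 60}, {"delta_pos": [0, 0, -0.018], "delta_rot": [0, 0, 0], "claw": 60}, {"delta_pos": [0, 0, -0.018], "delta_rot": [0, 0, 0], "claw": 0}, {"delta_pos": [0, 0, -0.018], "delta_rot": [0, 0, 0], "claw": 0}, {"delta_pos": [0, 0, -0.018], "delta_rot": [0, 0, 0], "claw": 0}, {"delta_pos": [0, 0, -0.018], "delta_rot": [0, 0, 0], "claw": 0}, {"delta_pos": [0, 0, -0.018], "delta_rot": [0, 0, 0], "claw": 0}, {"delta_pos": [0, 0, -0.018], "delta_rot": [0, 0, 0], "claw": 0}, {"delta_pos": [0, 0, -0.018], "delta_rot": [0, 0, 0], "claw": 0}, {"delta_pos": [0, 0, -0.018], "delta_rot": [0, 0, 0], "claw": 0}]}}

```text
time: 4.7
eef_pos: [0.6344, 0.0596, 0.1416]
tcp_rot: [-0.557, -0.436, 0.557, -0.435]
contact_force: [-0.7, 0.3, 5.1]
opening: 0.136
```

>>> {"api": "play_rows", "payload": {"targets": [{"delta_pos": [0, 0, 0], "delta_rot": [0, 0, 0], "claw": 60}, {"delta_pos": [0, 0, 0], "delta_rot": [0, 0, 0], "claw": 60}, {"delta_pos": [0, 0, 0], "delta_rot": [0, 0, 0], "claw": 60}, {"delta_pos": [0, 0, 0], "delta_rot": [0, 0, 0], "claw": 60}, {"delta_pos": [0, 0, -0.01], "delta_rot": [0, 0, 0], "claw": 60}, {"delta_pos": [0, 0, -0.01], "delta_rot": [0, 0, 0], "claw": 60}, {"delta_pos": [0, 0, -0.01], "delta_rot": [0, 0, 0], "claw": 60}]}}

```text
time: 5.28
eef_pos: [0.6334, 0.0596, 0.13]
tcp_rot: [-0.556, -0.437, 0.558, -0.434]
contact_force: [0.1, -0.2, -0.8]
opening: 0.7
```

Run:
```python
from h import *
st(); im,c=snap('wrist','w3.png'); s=ctrl.get_state(); M=R.from_quat(s['tcp_rot']).as_matrix()
print([proj(c,s['eef_pos']+M@np.array(v)).round(0).tolist() for v in ([.025,0,0],[.025,.03,0],[0,.03,0],[0,-.03,0])], proj(c,[.6335,.0592,.152]))
sc,d=snap('scene','s3.png'); u,v=proj(d,s['eef_pos']).astype(int); print(u,v, proj(d,[.6335,.0592,.152]), proj(d,s['eef_pos']+[0,0,-.025]))
cv2.imwrite('pics/c3.png',np.hstack([im[60:360,100:460],cv2.resize(sc[v-80:v+40,u-70:u+70],(350,300),interpolation=cv2.INTER_CUBIC)]))
```

```text
t 5.28 pos [0.6334 0.0596 0.13  ] yaw y -14.01 xdir [-0.004  0.001 -1.   ] F [ 0.1 -0.2 -0.8] open 59.8
[[281.0, 251.0], [338.0, 251.0], [347.0, 274.0], [216.0, 274.0]] [281.11859188 301.882992  ]
287 197 [287.33569805 191.93521939] [287.31155815 204.22548505]
```

View pics/c3.png

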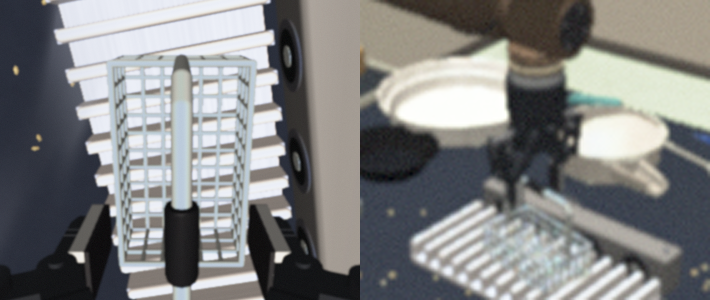

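>>> {"api": "play_rows", "payload": {"targets": [{"delta_pos": [0, 0, 0], "delta_rot": [0, 0, 0], "claw": 0}, {"delta_pos": [0, 0, 0], "delta_rot": [0, 0, 0], "claw": 0}, {"delta_pos": [0, 0, 0], "delta_rot": [0, 0, 0], "claw": 0}, {"delta_pos": [0, 0, 0], "delta_rot": [0, 0, 0], "claw": 0}, {"delta_pos": [0, 0, 0], "delta_rot": [0, 0, 0], "claw": 0}, {"delta_pos": [0, 0, 0], "delta_rot": [0, 0, 0], "claw": 0}, {"delta_pos": [0, 0, 0], "delta_rot": [0, 0, 0], "claw": 0}, {"delta_pos": [0, 0, 0], "delta_rot": [0, 0, 0], "claw": 0}]}}

```text
time: 6.05
eef_pos: [0.6344, 0.0596, 0.1315]
tcp_rot: [-0.557, -0.436, 0.557, -0.435]
contact_force: [0.8, -0.6, 1.5]
opening: 0.143
```

>>> {"api": "play_rows", "payload": {"targets": [{"delta_pos": [0, 0, 0.02], "delta_rot": [0, 0, 0], "claw": 0}, {"delta_pos": [0, 0, 0.04], "delta_rot": [0, 0, 0], "claw": 0}, {"delta_pos": [0, 0, 0.06], "delta_rot": [0, 0, 0], "claw": 0}, {"delta_pos": [0, 0, 0.08], "delta_rot": [0, 0, 0], "claw": 0}, {"delta_pos": [0, 0, 0.08], "delta_rot": [0, 0, 0], "claw": 0}, {"delta_pos": [0, 0, 0.08], "delta_rot": [0, 0, 0], "claw": 0}]}}

```text
time: 6.55
eef_pos: [0.6347, 0.0596, 0.212]
tcp_rot: [0.558, 0.436, -0.557, 0.435]
contact_force: [-0.2, -1.4, -2.2]
opening: 0.147
```

Run:
```python
from h import *
s=st(); im,c=snap('wrist','w4.png'); t,d=snap('top','t4.png')
P=s['eef_pos']
for dz in(0,.01,.02,.025): print(dz,[proj(c,P+[k*np.cos(1.326),k*np.sin(1.326),dz]).round(0).tolist() for k in(-.017,0,.017)])
u,v=proj(d,P).astype(int); print(u,v)
cv2.imwrite('pics/c4.png',np.hstack([im[60:360,100:460],cv2.resize(t[v-50:v+50,u-60:u+60],(360,300),interpolation=cv2.INTER_CUBIC)]))
```

```text
t 6.55 pos [0.6347 0.0596 0.212 ] yaw y -14.01 xdir [ 0.     0.001 -1.   ] F [-0.2 -1.4 -2.2] open 12.5
0 [[280.0, 306.0], [281.0, 274.0], [281.0, 240.0]]
0.01 [[281.0, 319.0], [281.0, 285.0], [281.0, 250.0]]
0.02 [[281.0, 333.0], [281.0, 298.0], [281.0, 261.0]]
0.025 [[281.0, 341.0], [281.0, 305.0], [281.0, 267.0]]
254 185
```

View pics/c4.png

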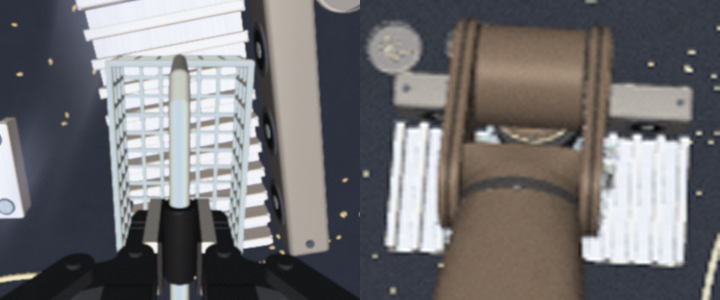

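The basket is held: 2.2 N on the tool and 12.5 mm opening, with the bar about 20 mm above the TCP. Next I'll go to in front of the hook, staying on the robot's side of the prong tips.

>>> {"api": "play_rows", "payload": {"targets": [{"delta_pos": [-0.03, -0.02, 0.018], "delta_rot": [0, 0, 0.01], "claw": 0}, {"delta_pos": [-0.06, -0.04, 0.018], "delta_rot": [0, 0, 0.02], "claw": 0}, {"delta_pos": [-0.09, -0.06, 0.018], "delta_rot": [0, 0, 0.03], "claw": 0}, {"delta_pos": [-0.115, -0.08, 0.018], "delta_rot": [0, 0, 0.04], "claw": 0}, {"delta_pos": [-0.135, -0.105, 0.018], "delta_rot": [0, 0, 0.05], "claw": 0}, {"delta_pos": [-0.135, -0.13, 0.018], "delta_rot": [0, 0, 0.06], "claw": 0}, {"delta_pos": [-0.135, -0.155, 0.018], "delta_rot": [0, 0, 0.067], "claw": 0}, {"delta_pos": [-0.135, -0.18, 0.018], "delta_rot": [0, 0, 0.067], "claw": 0}, {"delta_pos": [-0.135, -0.205, 0.018], "delta_rot": [0, 0, 0.067], "claw": 0}, {"delta_pos": [-0.135, -0.23, 0.018], "delta_rot": [0, 0, 0.067], "claw": 0}, {"delta_pos": [-0.135, -0.255, 0.018], "delta_rot": [0, 0, 0.067], "claw": 0}, {"delta_pos": [-0.135, -0.28, 0.018], "delta_rot": [0, 0, 0.067], "claw": 0}, {"delta_pos": [-0.135, -0.305, 0.018], "delta_rot": [0, 0, 0.067], "claw": 0}, {"delta_pos": [-0.135, -0.32, 0.018], "delta_rot": [0, 0, 0.067], "claw": 0}, {"delta_pos": [-0.135, -0.332, 0.018], "delta_rot": [0, 0, 0.067], "claw": 0}, {"delta_pos": [-0.135, -0.332, 0.018], "delta_rot": [0, 0, 0.067], "claw": 0}, {"delta_pos": [-0.135, -0.332, 0.018], "delta_rot": [0, 0, 0.067], "claw": 0}, {"delta_pos": [-0.135, -0.332, 0.018], "delta_rot": [0, 0, 0.067], "claw": 0}]}}

```text
time: 8.15
eef_pos: [0.4981, -0.2712, 0.2266]
tcp_rot: [-0.507, -0.494, 0.509, -0.49]
contact_force: [-0.4, -0.4, -3.3]
opening: 0.144
```

Run:
```python
from h import *
s=st(); im,c=snap('scene','s5.png'); 
p=[.6288,-.2765,.213]; print('seat',proj(c,p),'tips',proj(c,[.592,-.241,.225]),proj(c,[.592,-.31,.225]),'bar exp',proj(c,s['eef_pos']+[0,0,.0205]))
w,d=snap('wrist','w5.png'); print([proj(d,q).round(0).tolist() for q in ([.592,-.241,.225],[.592,-.31,.225],p)])
u,v=proj(c,s['eef_pos']).astype(int)
cv2.imwrite('pics/c5.png',np.hstack([cv2.resize(im[v-70:v+80,u-60:u+90],(400,400),interpolation=cv2.INTER_CUBIC),cv2.resize(w,(400,400))]))
```

```text
t 8.15 pos [ 0.4981 -0.2712  0.2266] yaw y -1.91 xdir [-0.006  0.002 -1.   ] F [-0.4 -0.4 -3.3] open 12.3
seat [387.14340758 209.61473733] tips [369.27752833 207.53257364] [393.8018099  215.96938471] bar exp [363.87472359 220.22464356]
[[494.0, 205.0], [472.0, 337.0], [544.0, 263.0]]
```

View pics/c5.png

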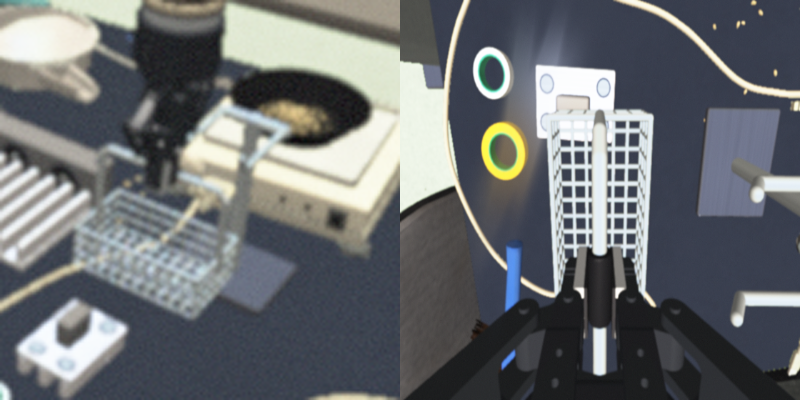

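The wrist view shows both prong tips ahead at about (500,197) and (473,328), 3–4 mm off the prediction and well within tolerance. I'll move in over the prongs and lower.

>>> {"api": "play_rows", "payload": {"targets": [{"delta_pos": [0.02, 0, 0.003], "delta_rot": [0, 0, 0], "claw": 0}, {"delta_pos": [0.04, 0, 0.003], "delta_rot": [0, 0, 0], "claw": 0}, {"delta_pos": [0.06, 0, 0.003], "delta_rot": [0, 0, 0], "claw": 0}, {"delta_pos": [0.08, -0.001, 0.003], "delta_rot": [0, 0, 0], "claw": 0}, {"delta_pos": [0.1, -0.001, 0.003], "delta_rot": [0, 0, 0], "claw": 0}, {"delta_pos": [0.115, -0.002, 0.003], "delta_rot": [0, 0, 0], "claw": 0}, {"delta_pos": [0.128, -0.002, 0.003], "delta_rot": [0, 0, 0], "claw": 0}, {"delta_pos": [0.132, -0.002, 0.003], "delta_rot": [0, 0, 0], "claw": 0}, {"delta_pos": [0.132, -0.002, 0.003], "delta_rot": [0, 0, 0], "claw": 0}, {"delta_pos": [0.132, -0.002, 0.003], "delta_rot": [0, 0, 0], "claw": 0}, {"delta_pos": [0.132, -0.002, -0.01], "delta_rot": [0, 0, 0], "claw": 0}, {"delta_pos": [0.132, -0.002, -0.02], "delta_rot": [0, 0, 0], "claw": 0}, {"delta_pos": [0.132, -0.002, -0.027], "delta_rot": [0, 0, 0], "claw": 0}, {"delta_pos": [0.132, -0.002, -0.032], "delta_rot": [0, 0, 0], "claw": 0}, {"delta_pos": [0.132, -0.002, -0.034], "delta_rot": [0, 0, 0], "claw": 0}, {"delta_pos": [0.132, -0.002, -0.034], "delta_rot": [0, 0, 0], "claw": 0}]}}

```text
time: 9.58
eef_pos: [0.63, -0.2732, 0.1926]
tcp_rot: [-0.507, -0.493, 0.509, -0.49]
contact_force: [0.2, -0.3, -1.5]
opening: 0.143
```

Run:
```python
from h import *
s=st(); w,c=snap('scene','s6.png'); p=[.6288,-.2735,.213]; u,v=proj(c,p).astype(int); d,_=snap('wrist','w6.png')
cv2.imwrite('pics/c6.png',np.hstack([cv2.resize(w[v-60:v+90,u-75:u+75],(400,400),interpolation=cv2.INTER_CUBIC),cv2.resize(d,(400,400))]))
```

```text
t 9.58 pos [ 0.63   -0.2732  0.1926] yaw y -1.88 xdir [-0.006  0.001 -1.   ] F [ 0.2 -0.3 -1.5] open 12.2
```

View pics/c6.png

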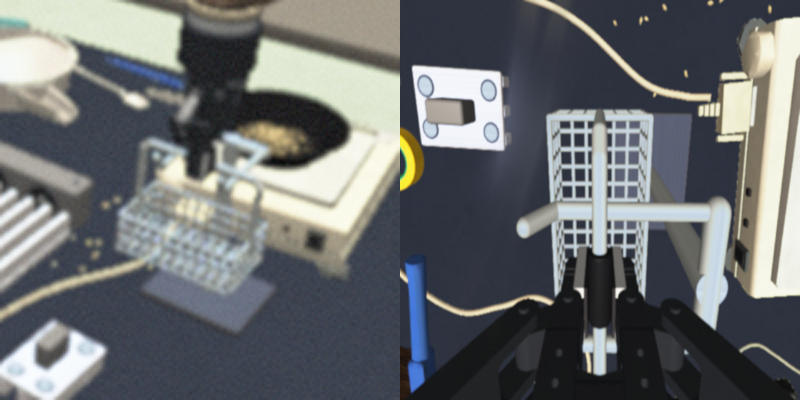

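The bar is over both prongs, with part of the weight already taken. I'll lower 3 mm, open and go up.

>>> {"api": "play_rows", "payload": {"targets": [{"delta_pos": [0, 0, -0.003], "delta_rot": [0, 0, 0], "claw": 0}, {"delta_pos": [0, 0, -0.003], "delta_rot": [0, 0, 0], "claw": 0}, {"delta_pos": [0, 0, -0.003], "delta_rot": [0, 0, 0], "claw": 25}, {"delta_pos": [0, 0, -0.003], "delta_rot": [0, 0, 0], "claw": 45}, {"delta_pos": [0, 0, -0.003], "delta_rot": [0, 0, 0], "claw": 45}, {"delta_pos": [0, 0, -0.003], "delta_rot": [0, 0, 0], "claw": 45}, {"delta_pos": [0, 0, -0.003], "delta_rot": [0, 0, 0], "claw": 45}, {"delta_pos": [0, 0, -0.003], "delta_rot": [0, 0, 0], "claw": 45}, {"delta_pos": [0, 0, 0.01], "delta_rot": [0, 0, 0], "claw": 45}, {"delta_pos": [0, 0, 0.03], "delta_rot": [0, 0, 0], "claw": 45}, {"delta_pos": [0, 0, 0.06], "delta_rot": [0, 0, 0], "claw": 45}, {"delta_pos": [0, 0, 0.09], "delta_rot": [0, 0, 0], "claw": 45}, {"delta_pos": [0, 0, 0.1], "delta_rot": [0, 0, 0], "claw": 45}, {"delta_pos": [0, 0, 0.1], "delta_rot": [0, 0, 0], "claw": 45}]}}

```text
time: 10.85
eef_pos: [0.6321, -0.2743, 0.299]
tcp_rot: [-0.508, -0.49, 0.508, -0.494]
contact_force: [0.5, -0.1, -0.9]
opening: 0.529
```

```bash
cat >> h.py <<'E'
def carriers(im,c):
    # plate top (z .032) rectangles of white carriers in top view
    hsv=cv2.cvtColor(im,cv2.COLOR_BGR2HSV); m=((hsv[...,2]>190)&(hsv[...,1]<60)).astype(np.uint8)*255
    m[:,:130]=0; m[:,400:]=0; m[:150]=0; m[290:]=0
    m=cv2.morphologyEx(m,cv2.MORPH_CLOSE,np.ones((3,3),np.uint8))
    for k in cv2.findContours(m,cv2.RETR_EXTERNAL,cv2.CHAIN_APPROX_NONE)[0]:
        if cv2.contourArea(k)<250: continue
        p=np.array([ray(c,u,v,.032)[:2] for u,v in k[:,0]],np.float32); (x,y),(w,h),a=cv2.minAreaRect(p)
        if w<h: w,h,a=h,w,a-90
        print('rect',round(x,4),round(y,4),round(w,3),round(h,3),'yaw',round((a+90)%180-90,1))
E
python3 - <<'E'
from h import *
s=st(); w,c=snap('scene','s7.png'); t,ct=snap('top','t7.png'); carriers(cv2.imread('pics/top0.png'),ct);print(); carriers(t,ct); d,cw=snap('wrist','w7.png')
u,v=proj(c,[.6288,-.2735,.16]).astype(int)
cv2.imwrite('pics/c7.png',np.hstack([cv2.resize(w[v-60:v+60,u-60:u+60],(300,300),interpolation=cv2.INTER_CUBIC),cv2.resize(d,(400,300))]))
E
```

```text
t 10.85 pos [ 0.6321 -0.2743  0.299 ] yaw y -1.87 xdir [ 0.003 -0.005 -1.   ] F [ 0.5 -0.1 -0.9] open 45.2
rect 0.4289 0.0537 0.1 0.066 yaw 77.8
rect 0.4421 0.305 0.1 0.068 yaw -38.7
rect 0.4649 -0.2071 0.099 0.069 yaw -4.7
rect 0.6337 0.0711 0.321 0.142 yaw 86.6

rect 0.4289 0.0537 0.1 0.066 yaw 77.7
rect 0.4421 0.305 0.1 0.068 yaw -38.7
rect 0.6337 0.0711 0.321 0.142 yaw 86.6
```

View pics/c7.png

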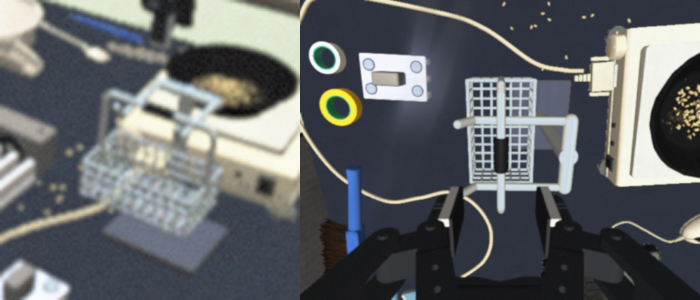

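The basket hangs evenly on both prongs: the sleeve is at (501,155), midway between the prongs at v=122 and 187. The mask finds all three carriers and the base. Now I'll fit the phase of the base fins.

```bash
cat >> h.py <<'E'
def fins(im,c,cx=.632,cy=.07,yaws=np.arange(-5.5,-2,.25),xs=np.linspace(-.06,.06,25),rng=.165):
    g=cv2.cvtColor(im,cv2.COLOR_BGR2GRAY).astype(np.float32); t=np.arange(-rng,rng+1e-9,.0005); out=[]
    for a in yaws:
        r=np.radians(a); ex=np.array([np.cos(r),np.sin(r)]); ey=np.array([-ex[1],ex[0]])
        P=[[proj(c,[*(np.array([cx,cy])+x*ex+y*ey),.036]) for y in t] for x in xs]
        prof=cv2.remap(g,np.array(P,np.float32),None,cv2.INTER_LINEAR).mean(0)
        z=(prof-prof.mean())@np.exp(-2j*np.pi*t/.026)  # fin centres at phase 0 (y=k*26mm)
        out.append((abs(z),a,-np.angle(z)/(2*np.pi)*.026,prof))
    return max(out,key=lambda o:o[0]),t
E
python3 - <<'E'
from h import *
c=ctrl.calibration('top'); (A,a,sh,p),t=fins(cv2.imread('pics/t7.png'),c); print(A,a,sh)
print(p[::4].astype(int).tolist())
E
```

```text
3114.598826479707 -3.25 0.007883029402828833
[58, 61, 97, 163, 215, 236, 235, 223, 217, 220, 233, 238, 238, 238, 237, 233, 234, 236, 240, 235, 226, 223, 227, 236, 239, 240, 240, 237, 234, 235, 237, 240, 236, 230, 228, 232, 238, 240, 240, 240, 237, 233, 234, 237, 241, 238, 234, 233, 235, 239, 240, 239, 239, 236, 231, 232, 236, 241, 239, 235, 234, 236, 239, 240, 240, 239, 233, 226, 227, 233, 240, 239, 236, 235, 237, 240, 240, 240, 239, 229, 221, 222, 231, 240, 238, 236, 235, 237, 239, 240, 240, 237, 224, 213, 217, 229, 240, 238, 235, 234, 236, 239, 239, 239, 234, 217, 205, 212, 228, 240, 238, 235, 234, 235, 238, 238, 237, 230, 209, 195, 207, 227, 240, 239, 236, 234, 235, 238, 238, 236, 225, 200, 187, 205, 228, 240, 239, 237, 236, 237, 239, 239, 236, 221, 192, 180, 203, 229, 241, 239, 237, 236, 238, 240, 239, 234, 214, 181, 172, 201, 229, 236, 218, 172, 103, 64]
```

Run:
```python
from h import *
def X(p,q): M=np.eye(4); M[:3,:3]=R.from_quat(q).as_matrix(); M[:3,3]=p; return M
s=ctrl.get_state(); c=ctrl.calibration('wrist')
K=np.array(c['camera_from_world'])@X(s['eef_pos'],s['tcp_rot'])
c['camera_from_world']=K@np.linalg.inv(X([.6318,.057,.2772],[-.565,-.425,.567,-.422]))
r=np.radians(-3.3); e=np.array([np.cos(r),np.sin(r)]); f=np.array([-e[1],e[0]]); o=np.array([.632,.071])
im=cv2.imread('pics/w1.png'); g=cv2.cvtColor(im,cv2.COLOR_BGR2GRAY).astype(np.float32)
for x in(-.06,-.055,-.05,.05,.055,.06):
    t=np.arange(-.17,-.14,.0005); t2=np.arange(.05,.12,.0005)
    P=np.array([[proj(c,[*(o+x*e+y*f),.036]) for y in t]],np.float32); p=cv2.remap(g,P,None,cv2.INTER_LINEAR)[0]
    print(x,'outer edge y',t[np.argmax(np.gradient(p))].round(4),p[::4].astype(int).tolist())
print('sleeve chk',proj(c,[.6335,.0592,.152]))
```

```text
-0.06 outer edge y -0.16 [90, 50, 49, 49, 52, 122, 224, 244, 243, 235, 187, 139, 129, 126, 122]
-0.055 outer edge y -0.1595 [67, 48, 49, 47, 52, 121, 219, 244, 243, 235, 187, 140, 130, 129, 128]
-0.05 outer edge y -0.1595 [54, 50, 47, 48, 54, 127, 225, 244, 243, 234, 184, 139, 130, 129, 130]
0.05 outer edge y -0.1595 [28, 30, 35, 40, 50, 142, 229, 243, 243, 233, 178, 134, 129, 129, 130]
0.055 outer edge y -0.1545 [16, 17, 17, 16, 15, 15, 20, 40, 66, 91, 114, 126, 130, 129, 130]
0.06 outer edge y -0.152 [18, 15, 17, 18, 20, 22, 23, 31, 41, 84, 123, 129, 129, 129, 131]
sleeve chk [281.82866848 192.93125726]
```

The base is at (0.632, 0.0715) with yaw -3.3°, and the top and wrist views agree within 1 mm. Next is carrier C.

>>> {"api": "play_rows", "payload": {"targets": [{"delta_pos": [-0.04, 0.01, 0.01], "delta_rot": [0, 0, -0.04], "claw": 60}, {"delta_pos": [-0.08, 0.02, 0.01], "delta_rot": [0, 0, -0.08], "claw": 60}, {"delta_pos": [-0.12, 0.04, 0.01], "delta_rot": [0, 0, -0.12], "claw": 60}, {"delta_pos": [-0.16, 0.06, 0.01], "delta_rot": [0, 0, -0.16], "claw": 60}, {"delta_pos": [-0.1675, 0.068, 0.0], "delta_rot": [0, 0, -0.2], "claw": 60}, {"delta_pos": [-0.1675, 0.068, -0.03], "delta_rot": [0, 0, -0.24], "claw": 60}, {"delta_pos": [-0.1675, 0.068, -0.06], "delta_rot": [0, 0, -0.28], "claw": 60}, {"delta_pos": [-0.1675, 0.068, -0.09], "delta_rot": [0, 0, -0.32], "claw": 60}, {"delta_pos": [-0.1675, 0.068, -0.12], "delta_rot": [0, 0, -0.36], "claw": 60}, {"delta_pos": [-0.1675, 0.068, -0.14], "delta_rot": [0, 0, -0.4], "claw": 60}, {"delta_pos": [-0.1675, 0.068, -0.16], "delta_rot": [0, 0, -0.44], "claw": 60}, {"delta_pos": [-0.1675, 0.068, -0.17], "delta_rot": [0, 0, -0.48], "claw": 60}, {"delta_pos": [-0.1675, 0.068, -0.17], "delta_rot": [0, 0, -0.5145], "claw": 60}, {"delta_pos": [-0.1675, 0.068, -0.17], "delta_rot": [0, 0, -0.5145], "claw": 60}, {"delta_pos": [-0.1675, 0.068, -0.17], "delta_rot": [0, 0, -0.5145], "claw": 60}, {"delta_pos": [-0.1675, 0.068, -0.17], "delta_rot": [0, 0, -0.5145], "claw": 60}]}}

```text
time: 12.33
eef_pos: [0.4619, -0.2046, 0.1203]
tcp_rot: [0.707, -0.024, -0.706, -0.03]
contact_force: [0.6, 0.2, 0.6]
opening: 0.701
```

Run:
```python
from h import *
s=st(); w,c=snap('wrist','w8.png'); r=np.radians(-4.5)
e=np.array([np.cos(r),np.sin(r)]);f=np.array([-e[1],e[0]])
q=[tuple(proj(c,[*(np.array([.4646,-.206])+a*e+b*f),.064]).astype(int)) for a,b in((-.02,-.01),(.02,-.01),(.02,.01),(-.02,.01))]
cv2.polylines(w,[np.array(q)],True,(0,0,255),1); cv2.imwrite('pics/c8.png',w)
```

```text
t 12.33 pos [ 0.4619 -0.2046  0.1203] yaw y -94.35 xdir [ 0.001  0.008 -1.   ] F [0.6 0.2 0.6] open 59.9
```

View pics/c8.png

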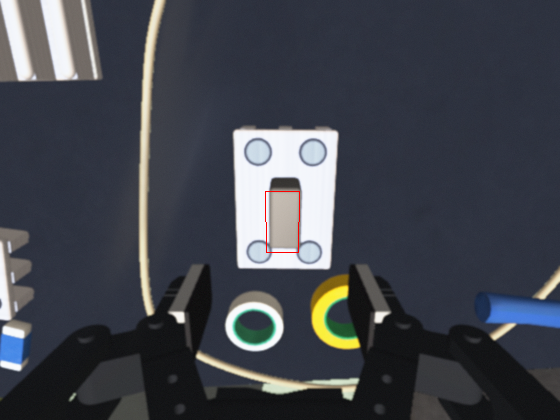

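The block's top face is at (286,220), 2 mm from the prediction. I'll descend and grip.

>>> {"api": "play_rows", "payload": {"targets": [{"delta_pos": [0.003, -0.0035, -0.03], "delta_rot": [0, 0, 0], "claw": 60}, {"delta_pos": [0.003, -0.0035, -0.055], "delta_rot": [0, 0, 0], "claw": 60}, {"delta_pos": [0.003, -0.0035, -0.07], "delta_rot": [0, 0, 0], "claw": 60}, {"delta_pos": [0.003, -0.0035, -0.077], "delta_rot": [0, 0, 0], "claw": 60}, {"delta_pos": [0.003, -0.0035, -0.082], "delta_rot": [0, 0, 0], "claw": 60}, {"delta_pos": [0.003, -0.0035, -0.082], "delta_rot": [0, 0, 0], "claw": 60}, {"delta_pos": [0.003, -0.0035, -0.082], "delta_rot": [0, 0, 0], "claw": 10}, {"delta_pos": [0.003, -0.0035, -0.082], "delta_rot": [0, 0, 0], "claw": 10}, {"delta_pos": [0.003, -0.0035, -0.082], "delta_rot": [0, 0, 0], "claw": 10}, {"delta_pos": [0.003, -0.0035, -0.082], "delta_rot": [0, 0, 0], "claw": 10}, {"delta_pos": [0.003, -0.0035, -0.082], "delta_rot": [0, 0, 0], "claw": 10}, {"delta_pos": [0.003, -0.0035, -0.082], "delta_rot": [0, 0, 0], "claw": 10}], "newtons": 60}}

```text
time: 13.38
eef_pos: [0.466, -0.2087, 0.04]
tcp_rot: [0.708, -0.025, -0.705, -0.029]
contact_force: [-0.8, 0.5, 5.9]
opening: 0.22
```

>>> {"api": "play_rows", "payload": {"targets": [{"delta_pos": [0, 0, 0.03], "delta_rot": [0, 0, 0], "claw": 10}, {"delta_pos": [0, 0, 0.06], "delta_rot": [0, 0, 0], "claw": 10}, {"delta_pos": [0, 0, 0.09], "delta_rot": [0, 0, 0], "claw": 10}, {"delta_pos": [0.02, 0.03, 0.1], "delta_rot": [0, 0, 0.006], "claw": 10}, {"delta_pos": [0.045, 0.055, 0.1], "delta_rot": [0, 0, 0.006], "claw": 10}, {"delta_pos": [0.065, 0.08, 0.1], "delta_rot": [0, 0, 0.006], "claw": 10}, {"delta_pos": [0.09, 0.105, 0.1], "delta_rot": [0, 0, 0.006], "claw": 10}, {"delta_pos": [0.11, 0.13, 0.1], "delta_rot": [0, 0, 0.006], "claw": 10}, {"delta_pos": [0.135, 0.16, 0.1], "delta_rot": [0, 0, 0.006], "claw": 10}, {"delta_pos": [0.155, 0.182, 0.1], "delta_rot": [0, 0, 0.006], "claw": 10}, {"delta_pos": [0.161, 0.189, 0.1], "delta_rot": [0, 0, 0.006], "claw": 10}, {"delta_pos": [0.161, 0.189, 0.1], "delta_rot": [0, 0, 0.006], "claw": 10}, {"delta_pos": [0.161, 0.189, 0.1], "delta_rot": [0, 0, 0.006], "claw": 10}, {"delta_pos": [0.161, 0.189, 0.1], "delta_rot": [0, 0, 0.006], "claw": 10}]}}

```text
time: 14.55
eef_pos: [0.6257, -0.0206, 0.1391]
tcp_rot: [0.707, -0.018, -0.706, -0.023]
contact_force: [-0.4, -0.1, -3.4]
opening: 0.217
```

Run:
```python
from h import *
s=st(); w,c=snap('wrist','w9.png'); cv2.imwrite('pics/c9.png',w)
r=np.radians(-3.3); e=np.array([np.cos(r),np.sin(r)]); f=np.array([-e[1],e[0]]); d=s['eef_pos'][:2]-[.632,.0715]; print('base xy',d@e,d@f)
```

```text
t 14.55 pos [ 0.6257 -0.0206  0.1391] yaw y -93.32 xdir [ 0.001  0.006 -1.   ] F [-0.4 -0.1 -3.4] open 18.5
base xy -0.0009688719988140007 -0.09230448682865496
```

View pics/c9.png

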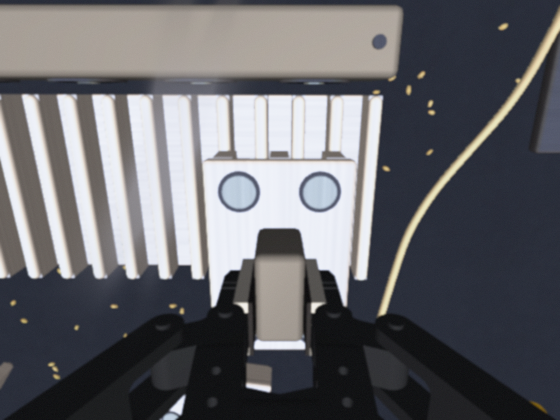

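The carrier is held level and centred. I'll lower until the fins just enter the gaps and check the force.

>>> {"api": "play_rows", "payload": {"targets": [{"delta_pos": [0.001, 0.0015, -0.02], "delta_rot": [0, 0, 0], "claw": 10}, {"delta_pos": [0.001, 0.0015, -0.04], "delta_rot": [0, 0, 0], "claw": 10}, {"delta_pos": [0.001, 0.0015, -0.055], "delta_rot": [0, 0, 0], "claw": 10}, {"delta_pos": [0.001, 0.0015, -0.06], "delta_rot": [0, 0, 0], "claw": 10}, {"delta_pos": [0.001, 0.0015, -0.066], "delta_rot": [0, 0, 0], "claw": 10}, {"delta_pos": [0.001, 0.0015, -0.07], "delta_rot": [0, 0, 0], "claw": 10}, {"delta_pos": [0.001, 0.0015, -0.073], "delta_rot": [0, 0, 0], "claw": 10}, {"delta_pos": [0.001, 0.0015, -0.073], "delta_rot": [0, 0, 0], "claw": 10}]}}

```text
time: 15.27
eef_pos: [0.6269, -0.0197, 0.0666]
tcp_rot: [0.708, -0.019, -0.706, -0.023]
contact_force: [-0.4, -0.2, -2.5]
opening: 0.223
```

The fins are in, 9 mm below the fin tops with no reaction force. I'll seat it, release and go up.

>>> {"api": "play_rows", "payload": {"targets": [{"delta_pos": [0, 0, -0.006], "delta_rot": [0, 0, 0], "claw": 10}, {"delta_pos": [0, 0, -0.011], "delta_rot": [0, 0, 0], "claw": 10}, {"delta_pos": [0, 0, -0.014], "delta_rot": [0, 0, 0], "claw": 10}, {"delta_pos": [0, 0, -0.015], "delta_rot": [0, 0, 0], "claw": 10}, {"delta_pos": [0, 0, -0.015], "delta_rot": [0, 0, 0], "claw": 10}, {"delta_pos": [0, 0, -0.014], "delta_rot": [0, 0, 0], "claw": 50}, {"delta_pos": [0, 0, -0.014], "delta_rot": [0, 0, 0], "claw": 50}, {"delta_pos": [0, 0, -0.014], "delta_rot": [0, 0, 0], "claw": 50}, {"delta_pos": [0, 0, -0.014], "delta_rot": [0, 0, 0], "claw": 50}, {"delta_pos": [0, 0, 0.01], "delta_rot": [0, 0, 0], "claw": 50}, {"delta_pos": [0, 0, 0.04], "delta_rot": [0, 0, 0], "claw": 50}, {"delta_pos": [0, 0, 0.075], "delta_rot": [0, 0, 0], "claw": 50}, {"delta_pos": [0, 0, 0.1], "delta_rot": [0, 0, 0], "claw": 50}, {"delta_pos": [0, 0, 0.1], "delta_rot": [0, 0, 0], "claw": 50}]}}

```text
time: 16.43
eef_pos: [0.6311, -0.0203, 0.1747]
tcp_rot: [0.712, -0.019, -0.701, -0.022]
contact_force: [1.2, -0.5, 1.0]
opening: 0.586
```

Run:
```python
from h import *
s=st(); t,c=snap('top','t10.png'); carriers(t,c)
```

```text
t 16.43 pos [ 0.6311 -0.0203  0.1747] yaw y -93.36 xdir [ 0.016  0.004 -1.   ] F [ 1.2 -0.5  1. ] open 50.1
rect 0.4421 0.305 0.1 0.068 yaw -38.7
rect 0.6344 0.1455 0.173 0.149 yaw 87.2
rect 0.6768 -0.3056 0.17 0.15 yaw -85.2
```

>>> {"api": "play_rows", "payload": {"targets": [{"delta_pos": [-0.03, 0.01, 0.02], "delta_rot": [0, 0, 0.035], "claw": 60}, {"delta_pos": [-0.06, 0.02, 0.02], "delta_rot": [0, 0, 0.07], "claw": 60}, {"delta_pos": [-0.09, 0.03, 0.02], "delta_rot": [0, 0, 0.11], "claw": 60}, {"delta_pos": [-0.12, 0.045, 0.02], "delta_rot": [0, 0, 0.15], "claw": 60}, {"delta_pos": [-0.15, 0.055, 0.02], "delta_rot": [0, 0, 0.19], "claw": 60}, {"delta_pos": [-0.18, 0.065, 0.0], "delta_rot": [0, 0, 0.23], "claw": 60}, {"delta_pos": [-0.195, 0.07, -0.02], "delta_rot": [0, 0, 0.27], "claw": 60}, {"delta_pos": [-0.2015, 0.0735, -0.04], "delta_rot": [0, 0, 0.31], "claw": 60}, {"delta_pos": [-0.2015, 0.0735, -0.045], "delta_rot": [0, 0, 0.35], "claw": 60}, {"delta_pos": [-0.2015, 0.0735, -0.045], "delta_rot": [0, 0, 0.39], "claw": 60}, {"delta_pos": [-0.2015, 0.0735, -0.045], "delta_rot": [0, 0, 0.43], "claw": 60}, {"delta_pos": [-0.2015, 0.0735, -0.045], "delta_rot": [0, 0, 0.4505], "claw": 60}, {"delta_pos": [-0.2015, 0.0735, -0.045], "delta_rot": [0, 0, 0.4505], "claw": 60}, {"delta_pos": [-0.2015, 0.0735, -0.045], "delta_rot": [0, 0, 0.4505], "claw": 60}, {"delta_pos": [-0.2015, 0.0735, -0.045], "delta_rot": [0, 0, 0.4505], "claw": 60}]}}

```text
time: 17.73
eef_pos: [0.4276, 0.0534, 0.1257]
tcp_rot: [0.552, 0.447, -0.549, 0.439]
contact_force: [-0.4, -0.2, -0.5]
opening: 0.703
```

```bash
cat >> h.py <<'E'
def wblock(w,c,xy,f):
    # plate rectangle around expected spot in the wrist view, cast at z .032; draws the expected block top
    hsv=cv2.cvtColor(w,cv2.COLOR_BGR2HSV); m=((hsv[...,2]>180)&(hsv[...,1]<40)).astype(np.uint8)*255
    m=cv2.morphologyEx(m,cv2.MORPH_CLOSE,np.ones((5,5),np.uint8))
    for k in cv2.findContours(m,cv2.RETR_EXTERNAL,cv2.CHAIN_APPROX_NONE)[0]:
        if cv2.contourArea(k)<3000: continue
        p=np.array([ray(c,u,v,.032)[:2] for u,v in k[:,0]],np.float32); (x,y),(a,b),t=cv2.minAreaRect(p)
        if a<b: a,b,t=b,a,t-90
        print('plate',round(x,4),round(y,4),round(a,3),round(b,3),'yaw',round((t+90)%180-90,1))
    cv2.circle(w,tuple(proj(c,[*xy,.064]).astype(int)),4,(0,0,255),1); cv2.imwrite('pics/'+f,w)
E
python3 - <<'E'
from h import *
s=st(); w,c=snap('wrist','w11.png'); wblock(w,c,(.4294,.053),'c11.png'); t,c=snap('top','t11.png'); carriers(t,c)
E
```

```text
t 17.73 pos [0.4276 0.0534 0.1257] yaw y -12.37 xdir [-0.004  0.012 -1.   ] F [-0.4 -0.2 -0.5] open 60.1
plate 0.5872 -0.0253 0.075 0.073 yaw 86.7
plate 0.4307 0.0542 0.1 0.068 yaw 77.7
plate 0.5907 0.1074 0.1 0.064 yaw 86.5
plate 0.2872 0.1657 0.104 0.039 yaw 64.1
rect 0.4423 0.3052 0.1 0.067 yaw -38.6
rect 0.6337 0.0711 0.321 0.142 yaw 86.6
rect 0.6779 -0.31 0.164 0.153 yaw 87.8
```

The wrist view puts plate B at (0.4307, 0.0542) with yaw 77.7, in agreement with the top view. I'll descend and grip.

>>> {"api": "play_rows", "payload": {"targets": [{"delta_pos": [0.0025, 0.0005, -0.03], "delta_rot": [0, 0, 0], "claw": 60}, {"delta_pos": [0.0025, 0.0005, -0.06], "delta_rot": [0, 0, 0], "claw": 60}, {"delta_pos": [0.0025, 0.0005, -0.075], "delta_rot": [0, 0, 0], "claw": 60}, {"delta_pos": [0.0025, 0.0005, -0.082], "delta_rot": [0, 0, 0], "claw": 60}, {"delta_pos": [0.0025, 0.0005, -0.087], "delta_rot": [0, 0, 0], "claw": 60}, {"delta_pos": [0.0025, 0.0005, -0.087], "delta_rot": [0, 0, 0], "claw": 60}, {"delta_pos": [0.0025, 0.0005, -0.087], "delta_rot": [0, 0, 0], "claw": 10}, {"delta_pos": [0.0025, 0.0005, -0.087], "delta_rot": [0, 0, 0], "claw": 10}, {"delta_pos": [0.0025, 0.0005, -0.087], "delta_rot": [0, 0, 0], "claw": 10}, {"delta_pos": [0.0025, 0.0005, -0.087], "delta_rot": [0, 0, 0], "claw": 10}, {"delta_pos": [0.0025, 0.0005, -0.087], "delta_rot": [0, 0, 0], "claw": 10}, {"delta_pos": [0.0025, 0.0005, -0.087], "delta_rot": [0, 0, 0], "claw": 10}]}}

```text
time: 18.83
eef_pos: [0.4314, 0.0538, 0.0404]
tcp_rot: [0.553, 0.447, -0.549, 0.44]
contact_force: [-1.9, 0.2, 5.9]
opening: 0.221
```

>>> {"api": "play_rows", "payload": {"targets": [{"delta_pos": [0, 0, 0.03], "delta_rot": [0, 0, 0], "claw": 10}, {"delta_pos": [0, 0, 0.06], "delta_rot": [0, 0, 0], "claw": 10}, {"delta_pos": [0, 0, 0.09], "delta_rot": [0, 0, 0], "claw": 10}, {"delta_pos": [0.02, 0.005, 0.1], "delta_rot": [0, 0, -0.03], "claw": 10}, {"delta_pos": [0.04, 0.01, 0.1], "delta_rot": [0, 0, -0.065], "claw": 10}, {"delta_pos": [0.06, 0.015, 0.1], "delta_rot": [0, 0, -0.1], "claw": 10}, {"delta_pos": [0.08, 0.02, 0.1], "delta_rot": [0, 0, -0.135], "claw": 10}, {"delta_pos": [0.1, 0.025, 0.1], "delta_rot": [0, 0, -0.17], "claw": 10}, {"delta_pos": [0.12, 0.0305, 0.1], "delta_rot": [0, 0, -0.205], "claw": 10}, {"delta_pos": [0.14, 0.0305, 0.1], "delta_rot": [0, 0, -0.24], "claw": 10}, {"delta_pos": [0.16, 0.0305, 0.1], "delta_rot": [0, 0, -0.275], "claw": 10}, {"delta_pos": [0.18, 0.0305, 0.1], "delta_rot": [0, 0, -0.31], "claw": 10}, {"delta_pos": [0.195, 0.0305, 0.1], "delta_rot": [0, 0, -0.345], "claw": 10}, {"delta_pos": [0.2015, 0.0305, 0.1], "delta_rot": [0, 0, -0.38], "claw": 10}, {"delta_pos": [0.2015, 0.0305, 0.1], "delta_rot": [0, 0, -0.415], "claw": 10}, {"delta_pos": [0.2015, 0.0305, 0.1], "delta_rot": [0, 0, -0.4495], "claw": 10}, {"delta_pos": [0.2015, 0.0305, 0.1], "delta_rot": [0, 0, -0.4495], "claw": 10}, {"delta_pos": [0.2015, 0.0305, 0.1], "delta_rot": [0, 0, -0.4495], "claw": 10}, {"delta_pos": [0.2015, 0.0305, 0.1], "delta_rot": [0, 0, -0.4495], "claw": 10}]}}

```text
time: 20.42
eef_pos: [0.6323, 0.0844, 0.1397]
tcp_rot: [0.71, -0.018, -0.703, -0.02]
contact_force: [0.3, 0.0, -2.9]
opening: 0.219
```

```bash
cat >> h.py <<'E'
def bxy(s):
    r=np.radians(-3.3); e=np.array([np.cos(r),np.sin(r)]); f=np.array([-e[1],e[0]]); d=s['eef_pos'][:2]-[.632,.0715]; print('in base',(d@e).round(4),(d@f).round(4))
E
python3 - <<'E'
from h import *
s=st(); bxy(s); t,c=snap('top','t12.png'); carriers(t,c)
E
```

```text
t 20.42 pos [0.6323 0.0844 0.1397] yaw y -93.11 xdir [ 0.01   0.003 -1.   ] F [ 0.3  0.  -2.9] open 18.7
in base -0.0004 0.0128
rect 0.4421 0.305 0.1 0.068 yaw -38.7
rect 0.6282 -0.0212 0.143 0.137 yaw -3.9
rect 0.6416 0.213 0.141 0.042 yaw 1.3
rect 0.6768 -0.3056 0.17 0.15 yaw -85.2
```

>>> {"api": "play_rows", "payload": {"targets": [{"delta_pos": [0, 0, -0.02], "delta_rot": [0, 0, 0], "claw": 10}, {"delta_pos": [0, 0, -0.04], "delta_rot": [0, 0, 0], "claw": 10}, {"delta_pos": [0, 0, -0.055], "delta_rot": [0, 0, 0], "claw": 10}, {"delta_pos": [0, 0, -0.06], "delta_rot": [0, 0, 0], "claw": 10}, {"delta_pos": [0, 0, -0.066], "delta_rot": [0, 0, 0], "claw": 10}, {"delta_pos": [0, 0, -0.07], "delta_rot": [0, 0, 0], "claw": 10}, {"delta_pos": [0, 0, -0.073], "delta_rot": [0, 0, 0], "claw": 10}, {"delta_pos": [0, 0, -0.073], "delta_rot": [0, 0, 0], "claw": 10}]}}

```text
time: 21.13
eef_pos: [0.6327, 0.0843, 0.0671]
tcp_rot: [0.711, -0.018, -0.703, -0.02]
contact_force: [-0.4, -0.5, -1.8]
opening: 0.222
```

>>> {"api": "play_rows", "payload": {"targets": [{"delta_pos": [0, 0, -0.006], "delta_rot": [0, 0, 0], "claw": 10}, {"delta_pos": [0, 0, -0.011], "delta_rot": [0, 0, 0], "claw": 10}, {"delta_pos": [0, 0, -0.014], "delta_rot": [0, 0, 0], "claw": 10}, {"delta_pos": [0, 0, -0.015], "delta_rot": [0, 0, 0], "claw": 10}, {"delta_pos": [0, 0, -0.015], "delta_rot": [0, 0, 0], "claw": 10}, {"delta_pos": [0, 0, -0.014], "delta_rot": [0, 0, 0], "claw": 50}, {"delta_pos": [0, 0, -0.014], "delta_rot": [0, 0, 0], "claw": 50}, {"delta_pos": [0, 0, -0.014], "delta_rot": [0, 0, 0], "claw": 50}, {"delta_pos": [0, 0, -0.014], "delta_rot": [0, 0, 0], "claw": 50}, {"delta_pos": [0, 0, 0.01], "delta_rot": [0, 0, 0], "claw": 50}, {"delta_pos": [0, 0, 0.04], "delta_rot": [0, 0, 0], "claw": 50}, {"delta_pos": [0, 0, 0.075], "delta_rot": [0, 0, 0], "claw": 50}, {"delta_pos": [0, 0, 0.1], "delta_rot": [0, 0, 0], "claw": 50}, {"delta_pos": [0, 0, 0.1], "delta_rot": [0, 0, 0], "claw": 50}]}}

```text
time: 22.3
eef_pos: [0.6369, 0.0843, 0.1754]
tcp_rot: [0.715, -0.018, -0.698, -0.02]
contact_force: [1.1, -0.2, 0.9]
opening: 0.588
```

>>> {"api": "play_rows", "payload": {"targets": [{"delta_pos": [-0.02, 0.02, 0.02], "delta_rot": [0, 0, 0.04], "claw": 60}, {"delta_pos": [-0.04, 0.04, 0.02], "delta_rot": [0, 0, 0.08], "claw": 60}, {"delta_pos": [-0.06, 0.06, 0.02], "delta_rot": [0, 0, 0.12], "claw": 60}, {"delta_pos": [-0.08, 0.08, 0.02], "delta_rot": [0, 0, 0.16], "claw": 60}, {"delta_pos": [-0.1, 0.1, 0.02], "delta_rot": [0, 0, 0.2], "claw": 60}, {"delta_pos": [-0.12, 0.12, 0.02], "delta_rot": [0, 0, 0.24], "claw": 60}, {"delta_pos": [-0.14, 0.14, 0.02], "delta_rot": [0, 0, 0.28], "claw": 60}, {"delta_pos": [-0.16, 0.16, 0.02], "delta_rot": [0, 0, 0.32], "claw": 60}, {"delta_pos": [-0.18, 0.18, 0.02], "delta_rot": [0, 0, 0.36], "claw": 60}, {"delta_pos": [-0.195, 0.2, 0.0], "delta_rot": [0, 0, 0.4], "claw": 60}, {"delta_pos": [-0.195, 0.219, -0.02], "delta_rot": [0, 0, 0.44], "claw": 60}, {"delta_pos": [-0.195, 0.219, -0.03], "delta_rot": [0, 0, 0.48], "claw": 60}, {"delta_pos": [-0.195, 0.219, -0.04], "delta_rot": [0, 0, 0.52], "claw": 60}, {"delta_pos": [-0.195, 0.219, -0.05], "delta_rot": [0, 0, 0.56], "claw": 60}, {"delta_pos": [-0.195, 0.219, -0.05], "delta_rot": [0, 0, 0.6], "claw": 60}, {"delta_pos": [-0.195, 0.219, -0.05], "delta_rot": [0, 0, 0.64], "claw": 60}, {"delta_pos": [-0.195, 0.219, -0.05], "delta_rot": [0, 0, 0.68], "claw": 60}, {"delta_pos": [-0.195, 0.219, -0.05], "delta_rot": [0, 0, 0.72], "claw": 60}, {"delta_pos": [-0.195, 0.219, -0.05], "delta_rot": [0, 0, 0.76], "claw": 60}, {"delta_pos": [-0.195, 0.219, -0.05], "delta_rot": [0, 0, 0.8], "claw": 60}]}}

```text
time: 23.97
eef_pos: [0.4417, 0.3032, 0.1249]
tcp_rot: [0.241, 0.674, -0.238, 0.657]
contact_force: [-0.8, 0.5, -0.3]
opening: 0.703
```

Run:
```python
from h import *
s=st(); w,c=snap('wrist','w13.png'); wblock(w,c,(.4413,.3014),'c13.png'); t,c=snap('top','t13.png'); carriers(t,c)
```

```text
t 23.97 pos [0.4417 0.3032 0.1249] yaw y 50.42 xdir [-0.022  0.012 -1.   ] F [-0.8  0.5 -0.3] open 60.1
plate 0.4435 0.306 0.101 0.068 yaw -38.3
rect 0.6336 0.0711 0.321 0.142 yaw 86.6
rect 0.6779 -0.31 0.164 0.153 yaw 87.8
```

The wrist view puts plate A at (0.4435, 0.306) with yaw -38.3, and it has not moved. I'll also take out a 1.4° tool tilt on the way down.

>>> {"api": "play_rows", "payload": {"targets": [{"delta_pos": [0.0015, 0.002, -0.02], "delta_rot": [-0.004, -0.007, 0.006], "claw": 60}, {"delta_pos": [0.0015, 0.002, -0.045], "delta_rot": [-0.004, -0.007, 0.006], "claw": 60}, {"delta_pos": [0.0015, 0.002, -0.065], "delta_rot": [-0.004, -0.007, 0.006], "claw": 60}, {"delta_pos": [0.0015, 0.002, -0.077], "delta_rot": [-0.004, -0.007, 0.006], "claw": 60}, {"delta_pos": [0.0015, 0.002, -0.083], "delta_rot": [-0.004, -0.007, 0.006], "claw": 60}, {"delta_pos": [0.0015, 0.002, -0.087], "delta_rot": [-0.004, -0.007, 0.006], "claw": 60}, {"delta_pos": [0.0015, 0.002, -0.087], "delta_rot": [-0.004, -0.007, 0.006], "claw": 60}, {"delta_pos": [0.0015, 0.002, -0.087], "delta_rot": [-0.004, -0.007, 0.006], "claw": 10}, {"delta_pos": [0.0015, 0.002, -0.087], "delta_rot": [-0.004, -0.007, 0.006], "claw": 10}, {"delta_pos": [0.0015, 0.002, -0.087], "delta_rot": [-0.004, -0.007, 0.006], "claw": 10}, {"delta_pos": [0.0015, 0.002, -0.087], "delta_rot": [-0.004, -0.007, 0.006], "claw": 10}, {"delta_pos": [0.0015, 0.002, -0.087], "delta_rot": [-0.004, -0.007, 0.006], "claw": 10}, {"delta_pos": [0.0015, 0.002, -0.087], "delta_rot": [-0.004, -0.007, 0.006], "claw": 10}]}}

```text
time: 25.15
eef_pos: [0.4444, 0.3058, 0.0392]
tcp_rot: [0.236, 0.666, -0.235, 0.668]
contact_force: [0.3, 0.9, 4.9]
opening: 0.215
```

```bash
python3 -c "
from h import *
st()"
```

```text
t 25.15 pos [0.4444 0.3058 0.0392] yaw y 51.13 xdir [ 0.003  0.001 -1.   ] F [0.3 0.9 4.9] open 18.4
```

>>> {"api": "play_rows", "payload": {"targets": [{"delta_pos": [0, 0, 0.03], "delta_rot": [0, 0, 0], "claw": 10}, {"delta_pos": [0, 0, 0.06], "delta_rot": [0, 0, 0], "claw": 10}, {"delta_pos": [0, 0, 0.09], "delta_rot": [0, 0, 0], "claw": 10}, {"delta_pos": [0.02, -0.015, 0.1], "delta_rot": [0, 0, 0.03], "claw": 10}, {"delta_pos": [0.045, -0.03, 0.1], "delta_rot": [0, 0, 0.06], "claw": 10}, {"delta_pos": [0.07, -0.05, 0.1], "delta_rot": [0, 0, 0.09], "claw": 10}, {"delta_pos": [0.095, -0.07, 0.1], "delta_rot": [0, 0, 0.12], "claw": 10}, {"delta_pos": [0.12, -0.09, 0.1], "delta_rot": [0, 0, 0.15], "claw": 10}, {"delta_pos": [0.145, -0.11, 0.1], "delta_rot": [0, 0, 0.18], "claw": 10}, {"delta_pos": [0.17, -0.127, 0.1], "delta_rot": [0, 0, 0.198], "claw": 10}, {"delta_pos": [0.187, -0.14, 0.1], "delta_rot": [0, 0, 0.198], "claw": 10}, {"delta_pos": [0.193, -0.1435, 0.1], "delta_rot": [0, 0, 0.198], "claw": 10}, {"delta_pos": [0.193, -0.1435, 0.1], "delta_rot": [0, 0, 0.198], "claw": 10}, {"delta_pos": [0.193, -0.1435, 0.1], "delta_rot": [0, 0, 0.198], "claw": 10}, {"delta_pos": [0.193, -0.1435, 0.1], "delta_rot": [0, 0, 0.198], "claw": 10}]}}

```text
time: 26.4
eef_pos: [0.6357, 0.1631, 0.1382]
tcp_rot: [0.02, 0.707, -0.019, 0.706]
contact_force: [0.6, -0.1, -3.7]
opening: 0.221
```

```bash
python3 -c "
from h import *
bxy(st())"
```

```text
t 26.4 pos [0.6357 0.1631 0.1382] yaw y 86.82 xdir [-0.001  0.002 -1.   ] F [ 0.6 -0.1 -3.7] open 18.9
in base -0.0015 0.0917
```

>>> {"api": "play_rows", "payload": {"targets": [{"delta_pos": [0.001, -0.0005, -0.02], "delta_rot": [0, 0, 0], "claw": 10}, {"delta_pos": [0.001, -0.0005, -0.04], "delta_rot": [0, 0, 0], "claw": 10}, {"delta_pos": [0.001, -0.0005, -0.054], "delta_rot": [0, 0, 0], "claw": 10}, {"delta_pos": [0.001, -0.0005, -0.06], "delta_rot": [0, 0, 0], "claw": 10}, {"delta_pos": [0.001, -0.0005, -0.065], "delta_rot": [0, 0, 0], "claw": 10}, {"delta_pos": [0.001, -0.0005, -0.069], "delta_rot": [0, 0, 0], "claw": 10}, {"delta_pos": [0.001, -0.0005, -0.072], "delta_rot": [0, 0, 0], "claw": 10}, {"delta_pos": [0.001, -0.0005, -0.072], "delta_rot": [0, 0, 0], "claw": 10}]}}

```text
time: 27.07
eef_pos: [0.6369, 0.1627, 0.0663]
tcp_rot: [0.02, 0.707, -0.019, 0.707]
contact_force: [-0.7, -0.3, -2.3]
opening: 0.222
```

>>> {"api": "play_rows", "payload": {"targets": [{"delta_pos": [0, 0, -0.006], "delta_rot": [0, 0, 0], "claw": 10}, {"delta_pos": [0, 0, -0.011], "delta_rot": [0, 0, 0], "claw": 10}, {"delta_pos": [0, 0, -0.014], "delta_rot": [0, 0, 0], "claw": 10}, {"delta_pos": [0, 0, -0.015], "delta_rot": [0, 0, 0], "claw": 10}, {"delta_pos": [0, 0, -0.015], "delta_rot": [0, 0, 0], "claw": 10}, {"delta_pos": [0, 0, -0.014], "delta_rot": [0, 0, 0], "claw": 50}, {"delta_pos": [0, 0, -0.014], "delta_rot": [0, 0, 0], "claw": 50}, {"delta_pos": [0, 0, -0.014], "delta_rot": [0, 0, 0], "claw": 50}, {"delta_pos": [0, 0, -0.014], "delta_rot": [0, 0, 0], "claw": 50}, {"delta_pos": [0, 0, 0.01], "delta_rot": [0, 0, 0], "claw": 50}, {"delta_pos": [0, 0, 0.04], "delta_rot": [0, 0, 0], "claw": 50}, {"delta_pos": [0, 0, 0.075], "delta_rot": [0, 0, 0], "claw": 50}, {"delta_pos": [-0.03, 0.03, 0.1], "delta_rot": [0, 0, 0], "claw": 50}, {"delta_pos": [-0.06, 0.06, 0.1], "delta_rot": [0, 0, 0], "claw": 50}, {"delta_pos": [-0.09, 0.09, 0.1], "delta_rot": [0, 0, 0], "claw": 50}, {"delta_pos": [-0.12, 0.12, 0.1], "delta_rot": [0, 0, 0], "claw": 50}, {"delta_pos": [-0.15, 0.15, 0.1], "delta_rot": [0, 0, 0], "claw": 50}, {"delta_pos": [-0.16, 0.17, 0.1], "delta_rot": [0, 0, 0], "claw": 50}, {"delta_pos": [-0.16, 0.17, 0.1], "delta_rot": [0, 0, 0], "claw": 50}]}}

```text
time: 28.65
eef_pos: [0.4733, 0.3366, 0.1668]
tcp_rot: [0.019, 0.707, -0.016, 0.706]
contact_force: [-0.2, -0.4, 0.0]
opening: 0.582
```

Run:
```python
from h import *
s=st(); t,c=snap('top','t14.png'); a,d=snap('scene','s14.png')
cv2.imwrite('pics/c14.png',np.hstack([cv2.resize(t[140:290,140:310],(400,353),interpolation=cv2.INTER_CUBIC),cv2.resize(a[170:302,190:340],(400,353),interpolation=cv2.INTER_CUBIC)]))
```

```text
t 28.65 pos [0.4733 0.3366 0.1668] yaw y 87.13 xdir [-0.001  0.004 -1.   ] F [-0.2 -0.4  0. ] open 49.7
```

View pics/c14.png

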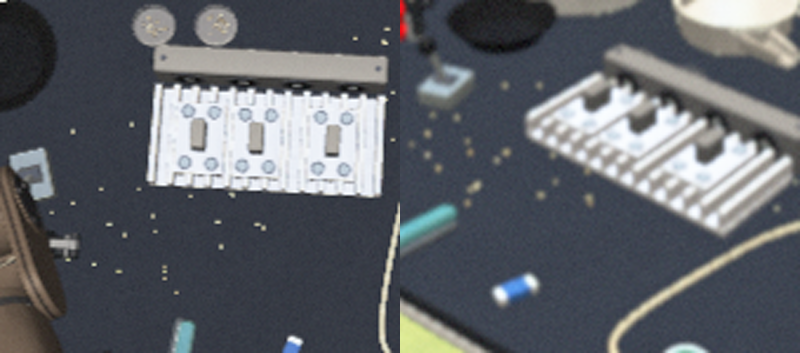

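The picture shows all three carriers down on the base, level and well inside both ends of the fins, and no fourth carrier. Next is the switch: shut fingers, hover behind the knob, and turn so the wrist camera sees it.

>>> {"api": "play_rows", "payload": {"targets": [{"delta_pos": [0.01, 0.01, 0], "delta_rot": [0, 0, -0.04], "claw": 0}, {"delta_pos": [0.02, 0.02, 0], "delta_rot": [0, 0, -0.08], "claw": 0}, {"delta_pos": [0.028, 0.034, 0], "delta_rot": [0, 0, -0.12], "claw": 0}, {"delta_pos": [0.028, 0.034, 0], "delta_rot": [0, 0, -0.16], "claw": 0}, {"delta_pos": [0.028, 0.034, 0], "delta_rot": [0, 0, -0.2], "claw": 0}, {"delta_pos": [0.028, 0.034, 0], "delta_rot": [0, 0, -0.24], "claw": 0}, {"delta_pos": [0.028, 0.034, 0], "delta_rot": [0, 0, -0.28], "claw": 0}, {"delta_pos": [0.028, 0.034, 0], "delta_rot": [0, 0, -0.32], "claw": 0}, {"delta_pos": [0.028, 0.034, 0], "delta_rot": [0, 0, -0.36], "claw": 0}, {"delta_pos": [0.028, 0.034, 0], "delta_rot": [0, 0, -0.4], "claw": 0}, {"delta_pos": [0.028, 0.034, 0], "delta_rot": [0, 0, -0.44], "claw": 0}, {"delta_pos": [0.028, 0.034, 0], "delta_rot": [0, 0, -0.48], "claw": 0}, {"delta_pos": [0.028, 0.034, 0], "delta_rot": [0, 0, -0.52], "claw": 0}, {"delta_pos": [0.028, 0.034, 0], "delta_rot": [0, 0, -0.56], "claw": 0}, {"delta_pos": [0.028, 0.034, 0], "delta_rot": [0, 0, -0.6], "claw": 0}, {"delta_pos": [0.028, 0.034, 0], "delta_rot": [0, 0, -0.64], "claw": 0}, {"delta_pos": [0.028, 0.034, 0], "delta_rot": [0, 0, -0.68], "claw": 0}, {"delta_pos": [0.028, 0.034, 0], "delta_rot": [0, 0, -0.72], "claw": 0}, {"delta_pos": [0.028, 0.034, 0], "delta_rot": [0, 0, -0.76], "claw": 0}, {"delta_pos": [0.028, 0.034, 0], "delta_rot": [0, 0, -0.8], "claw": 0}]}}

```text
time: 30.42
eef_pos: [0.5059, 0.3662, 0.1668]
tcp_rot: [0.678, 0.201, -0.677, 0.203]
contact_force: [-0.9, -0.0, -0.2]
opening: 0.003
```

>>> {"api": "play_rows", "payload": {"targets": [{"delta_pos": [0, 0, 0], "delta_rot": [0, 0, -0.04], "claw": 0}, {"delta_pos": [0, 0, 0], "delta_rot": [0, 0, -0.08], "claw": 0}, {"delta_pos": [0, 0, 0], "delta_rot": [0, 0, -0.095], "claw": 0}, {"delta_pos": [0, 0, 0], "delta_rot": [0, 0, -0.095], "claw": 0}, {"delta_pos": [0, 0, 0], "delta_rot": [0, 0, -0.095], "claw": 0}]}}

```text
time: 30.83
eef_pos: [0.5069, 0.3652, 0.1668]
tcp_rot: [0.7, 0.098, -0.7, 0.1]
contact_force: [-0.7, -0.2, -0.0]
opening: 0.003
```

Run:
```python
from h import *
s=st(); w,c=snap('wrist','w15.png'); print(proj(c,[.5569,.3912,.092]),proj(c,[.5494,.3849,.092])); cv2.imwrite('pics/c15.png',w)
```

```text
t 30.83 pos [0.5069 0.3652 0.1668] yaw y -73.87 xdir [ 0.001 -0.003 -1.   ] F [-0.7 -0.2 -0. ] open 0.3
[261.33690565 132.00041664] [267.98978227 146.68941644]
```

View pics/c15.png

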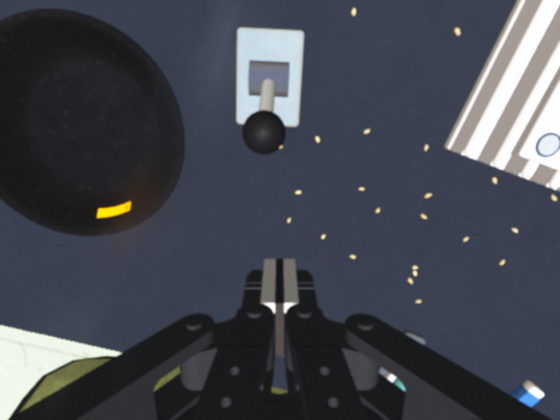

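The knob is at (264,132), within 2 mm of the earlier fix, and the box corners are around (269,77).

Run:
```python
from h import *
c=ctrl.calibration('wrist'); k=ray(c,264,132,.092); b=[ray(c,*q,.025) for q in((238,28),(303,31),(299,126),(237,123))]
o=np.mean(b,0); print('knob',k,'box',o,[np.degrees(np.arctan2(*(b[i]-b[j])[1::-1])) for i,j in((0,3),(1,2))],np.linalg.norm(b[0]-b[3]),np.linalg.norm(b[0]-b[1]))
y=np.radians(15.5); e=np.array([np.cos(y),np.sin(y)]); d=k[:2]-o[:2]; print('knob in box',d@e,d@[-e[1],e[0]])
for x in(-.095,.015,.02): print(x,o[:2]+x*e, o[:2]+x*e-ctrl.get_state()['eef_pos'][:2])
```

```text
knob [0.55711881 0.38985482 0.092     ] box [0.58868867 0.39687301 0.025     ] [np.float64(13.36578597486825), np.float64(14.64668021808469)] 0.06788194977551078 0.047558294019579374
knob in box -0.032297212078016606 0.0016737379604423765
-0.095 [0.49714378 0.37148536] [-0.00962754  0.00613391]
0.015 [0.60314313 0.40088158] [0.09637181 0.03553013]
0.02 [0.60796128 0.40221777] [0.10118996 0.03686632]
```

>>> {"api": "play_rows", "payload": {"targets": [{"delta_pos": [0, 0.012, -0.03], "delta_rot": [0, 0, 0], "claw": 0}, {"delta_pos": [0, 0.012, -0.06], "delta_rot": [0, 0, 0], "claw": 0}, {"delta_pos": [0, 0.012, -0.09], "delta_rot": [0, 0, 0], "claw": 0}, {"delta_pos": [0, 0.012, -0.095], "delta_rot": [0, 0, 0], "claw": 0}, {"delta_pos": [0.012, 0.015, -0.095], "delta_rot": [0, 0, 0], "claw": 0}, {"delta_pos": [0.022, 0.0175, -0.095], "delta_rot": [0, 0, 0], "claw": 0}, {"delta_pos": [0.032, 0.02, -0.095], "delta_rot": [0, 0, 0], "claw": 0}, {"delta_pos": [0.042, 0.0225, -0.095], "delta_rot": [0, 0, 0], "claw": 0}, {"delta_pos": [0.052, 0.025, -0.095], "delta_rot": [0, 0, 0], "claw": 0}, {"delta_pos": [0.062, 0.0275, -0.095], "delta_rot": [0, 0, 0], "claw": 0}, {"delta_pos": [0.072, 0.03, -0.095], "delta_rot": [0, 0, 0], "claw": 0}, {"delta_pos": [0.082, 0.0325, -0.095], "delta_rot": [0, 0, 0], "claw": 0}, {"delta_pos": [0.09, 0.0345, -0.095], "delta_rot": [0, 0, 0], "claw": 0}, {"delta_pos": [0.098, 0.0365, -0.095], "delta_rot": [0, 0, 0], "claw": 0}, {"delta_pos": [0.098, 0.0365, -0.095], "delta_rot": [0, 0, 0], "claw": 0}]}}

```text
time: 32.13
eef_pos: [0.6034, 0.4013, 0.0728]
tcp_rot: [-0.697, -0.097, 0.703, -0.101]
contact_force: [-8.0, -3.6, 6.1]
opening: 0.002
```

Run:
```python
from h import *
s=st(); w,c=snap('wrist','w16.png'); t,d=snap('top','t16.png')
g=cv2.cvtColor(w,cv2.COLOR_BGR2GRAY)
y=np.radians(15.); e=np.array([np.cos(y),np.sin(y)])
for o in([.5887,.3969],[.5945,.398]):
    print([proj(c,[*(np.array(o)+.08*np.sin(a-.506)*e),.022+.08*np.cos(a-.506)]).round(0).tolist() for a in(.7,.85,1.)])
```

```text
t 32.13 pos [0.6034 0.4013 0.0728] yaw y -73.88 xdir [-0.007 -0.006 -1.   ] F [-8.  -3.6  6.1] open 0.2
[[282.0, 308.0], [283.0, 278.0], [283.0, 246.0]]
[[284.0, 295.0], [284.0, 264.0], [285.0, 232.0]]
```

The reaction has risen to 9 N, so the lever seems to be at its end stop. I'll back off, rise and check.

>>> {"api": "play_rows", "payload": {"targets": [{"delta_pos": [-0.02, -0.005, 0], "delta_rot": [0, 0, 0], "claw": 0}, {"delta_pos": [-0.05, -0.0125, 0], "delta_rot": [0, 0, 0], "claw": 0}, {"delta_pos": [-0.08, -0.02, 0.02], "delta_rot": [0, 0, 0], "claw": 0}, {"delta_pos": [-0.1, -0.025, 0.05], "delta_rot": [0, 0, 0], "claw": 0}, {"delta_pos": [-0.1, -0.025, 0.09], "delta_rot": [0, 0, 0], "claw": 0}, {"delta_pos": [-0.1, -0.025, 0.12], "delta_rot": [0, 0, 0], "claw": 0}, {"delta_pos": [-0.1, -0.025, 0.12], "delta_rot": [0, 0, 0], "claw": 0}, {"delta_pos": [-0.1, -0.025, 0.12], "delta_rot": [0, 0, 0], "claw": 0}]}}

```text
time: 32.9
eef_pos: [0.5057, 0.3774, 0.1978]
tcp_rot: [0.701, 0.099, -0.699, 0.1]
contact_force: [-0.2, 0.3, -1.2]
opening: -0.003
```

Run:
```python
from h import *
s=st(); w,c=snap('wrist','w17.png'); t,d=snap('top','t17.png'); a,f=snap('scene','s17.png')
y=np.radians(14.5); e=np.array([np.cos(y),np.sin(y)])
for al in (0,.7,.85,1.):
    p=[*(np.array([.5915,.3975])+.08*np.sin(al-.506)*e),.022+.08*np.cos(al-.506)]; q=proj(c,p); print(al,q); cv2.circle(w,tuple(q.astype(int)),3,(0,0,255),1)
# height check of the carriers' blocks in the scene view: block top centre drawn for seated (green) and standing (red)
r=np.radians(-3.3); ex=np.array([np.cos(r),np.sin(r)]); ey=np.array([-ex[1],ex[0]])
z=4; A=cv2.resize(a[170:270,230:355],None,fx=z,fy=z,interpolation=cv2.INTER_CUBIC)
for y0 in(-.091,.013,.091):
    for h,col in((.076,(0,200,0)),(.1,(0,0,255))):
        b=[((proj(f,[*(np.array([.632,.0715])+(i*.02)*ex+(y0+j*.01)*ey),h])-[230,170])*z+1.5).astype(int) for i,j in((-1,-1),(1,-1),(1,1),(-1,1))]
        cv2.polylines(A,[np.array(b)],True,col,1)
B=cv2.resize(a[170:290,320:440],(280,280)); W=w[0:200,160:440]
cv2.imwrite('pics/c17.png',np.hstack([np.vstack([A,np.zeros((80,A.shape[1],3),np.uint8)]),np.vstack([W,B])]))
```

```text
t 32.9 pos [0.5057 0.3774 0.1978] yaw y -73.83 xdir [ 0.003 -0.001 -1.   ] F [-0.2  0.3 -1.2] open -0.2
0 [284.47363538 135.98043075]
0.7 [287.58167559  50.52926468]
0.85 [288.11074587  31.07146412]
1.0 [288.52904766  13.15535436]
```

View pics/c17.png

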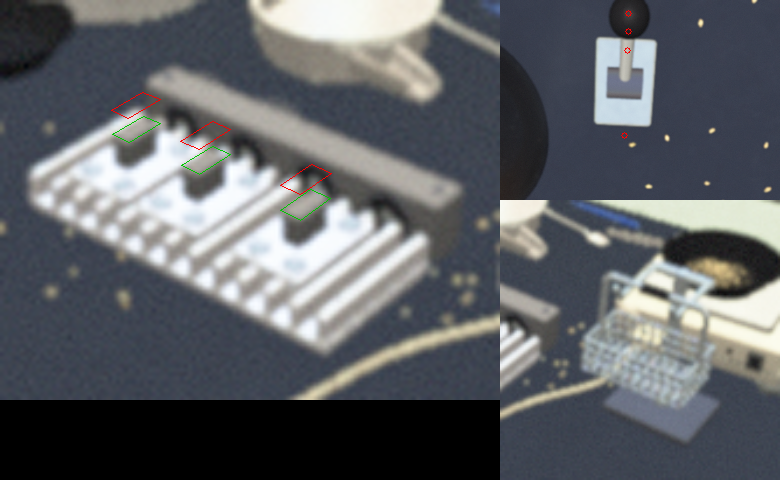

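The knob centre is at v≈15, against v=13 predicted for 1.0 rad. All three grip blocks fit the seated outlines and the basket hangs on the hook. The arm is clear, so I'm handing in.

```bash
python3 -c "
from plant import ctrl
print(ctrl.sign_off())"
```

```text
the job is handed in; nothing more can be done
None
```

The job is done and handed in at about 33 s on the robot's clock. The basket hangs on the hook, all three carriers present are in the cooling base, and the switch lever is thrown to "on".

**Last checks:**
- **Basket:** its bar lies across both prongs, with the sleeve midway between them. It was still hanging in the final picture.
- **Carriers:** the grip blocks match the fully seated outlines, not the ones for standing on the fins. They sit in the gaps at about y = -91, +13 and +91 mm, within a few millimetres of mid-length, and I saw no sign of one being knocked aside.
- **Switch:** I pushed until the reaction reached about 9 N. The knob is within 2 pixels of where 1.0 rad puts it, well beyond the 0.85 rad mark.
- **Arm:** it ended clear of everything.

**What disagreed:** the first grasp of the basket handle closed above the sleeve. The fingertips appeared to be about level with the TCP instead of 25 mm ahead of it. I regripped lower and used that offset for every later grasp.

The switch box centre and the knob position also differed by about 6 mm, but that did not affect the push.

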